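# Unlock the coaster press and hold it down

## Task

A glued coaster lies in the green hand press. Take the orange-handled key from its wooden stand, turn the slotted brass lock screw with it anticlockwise (seen from above) until the yellow tongue is right out from under the plate, up to its stop, and put the key back upright in its stand. Then push the red palm knob straight down 15 mm with the fingertips and finish while still holding it there: do not let go, never squeeze more than 20 mm deep, do not turn the screw with the fingers, and leave everything else where it stands.

Things in the scene. Friction and masses are not known exactly. Their poses are not given: they have to be found in the camera images.
- press: Green hand press, fixed. Origin: middle of the work area, at table height. Base 160 mm along x, from -128 to +152 mm along y, 20 mm high. An aluminium plate 100 (x) x 170 (y) x 12 mm, underside 75 mm up at rest, slides on two posts (y -66 and +66, tops 118 mm up) and carries the red knob. Lock screw at x 0, y +111 mm. Yaw within 0.35 rad; press left and stand right, or the other way.
- plate_travel (a joint): Travel of the plate with its knob, in m, straight down: 0 at rest (up), 0.026 at the very bottom. A spring pushes it up: 4 N at rest, 10 N at 15 mm, 12 N at 20 mm. It springs back up when let go. While the yellow tongue is under it, it cannot go down.
- knob_top (a point): Centre of the flat top (46 mm across) of the red mushroom knob, which is 52 mm across and 35 mm high and stands on the middle of the plate. 122 mm above the table at rest, 107 mm at 15 mm travel.
- plate: The press's aluminium plate with its red knob. Origin: centre of the plate's underside, 75 mm above the table at rest; the knob's top is 47 mm above the origin.
- screw_head: Slotted brass head of the lock screw, 40 mm across, upright axis. Origin: centre of the slot's floor, 83 mm above the table. The slot runs along its x axis, open at both ends, 10 mm deep, 6.5 mm wide at the floor and 12 mm at the mouth. It turns with the screw but does not rise. The yellow tongue below it points along the head's +x.
- lock_screw (a joint): Angle of the lock screw, rad, growing anticlockwise seen from above. 0: the yellow tongue points to the plate (the press's -y), under its edge. From 1.1 on the tongue is clear; 1.57 is the stop, where it lies along the plate's edge. Starts at 0.15 to 0.5. Stays where it is left (friction 0.05 N m). Blade play in the slot: about 0.15 rad.
- key: Key, about 140 g, upright in its stand. Origin: middle of the blade's lower edge; z up. Orange handle bar 46 (x) x 20 (y) x 34 mm, 63 to 97 mm above the origin; dark collar 40 mm across, 45 to 50 mm; round 14 mm shaft; flat blade 22 mm wide (x), 3 mm thick (y), 20 mm long. Blade parallel to handle. In the stand its origin is 30 mm above the table, the handle's middle 110 mm.
- key_tip (a point): The middle of the blade's lower edge (same point as the key's origin).
- stand: Wooden key stand, fixed, 62 x 62 mm, 75 mm high, with an upright round hole 30 mm across through its middle; the key's collar rests on its top. Origin: centre of its underside, on the table.
- coaster: Cork coaster, 88 mm across, 8 mm thick, lying under the plate; origin: centre of its underside. Leave it.
- glue_stick: White and red glue stick, 30 mm across, 95 mm high, upright, 95 mm in front of the stand (towards the robot); origin under it. Leave it.
- coasters: Stack of three coasters, 88 mm across, 24 mm high, behind the stand; origin under it. Leave it.
- pencil_cup: Blue cup of pencils, 72 mm across, 155 mm high; origin under it. Leave it.
- stapler: Blue stapler, 130 x 34 x 45 mm; origin under it. Leave it.
Not all that is in view belongs to the job. There is more than one size of the key; the job needs the smallest.

How it is judged:
By the outcome, as a careful person would: the job done as asked, in the order asked, and still so for the second after the job is handed in, while the arm keeps its last pose, push and grip.
It also fails if it takes over 66 s, if anything falls off the work surface, if the arm or the gripper's body presses on something with over 40 N, if the wrist force passes 120 N, or if a joint passes its speed limit or range.

## Robot

A 6-joint arm with a two-finger parallel gripper is mounted at the origin on the work surface. World frame = base frame: x ahead of the robot, y to its left, z up, the work surface at z = 0. Lengths are in mm, angles in degrees, forces in N, time in s.
With the tool pointing down it reaches from about 300 to 850 mm from the base axis. Payload 4.2 kg.
Tool frame: the origin (TCP) lies midway between the tips of the shut fingers; the grasp point (between the pads) lies 19 mm behind it (env.tcp_to_grasp is the distance from the TCP to the grasp point, in mm); z points along the fingers, x is the direction in which the jaws open and shut, and the axes are right-handed (so a half turn about z gives the same grasp; the last joint's range is limited). The gripper opens to 91 mm and grips with 3 to 60 N. Pads are 32 mm wide; open, the fingers measure 118 mm over their backs; the gripper's body (76 mm by 178 mm) begins 60 mm behind the grasp point.
Start: joints at [67.781, 18.312, 89.639, -0, 72.044, -1.146], TCP at [206.753, 536.563, 183.276] pointing down, gripper open.
Joint ranges: [-177.97, 177.97], [-48.28, 115.42], [12.27, 149.76], [-77.06, 257.06], [2.81, 150.46], [-146.56, 146.56]. Speed limits (degrees/s): [147.25, 147.25, 180, 180, 180, 180].

## Interface

Orientations are given as [roll, pitch, yaw] about the fixed x, y, z axes, in that order (R = Rz(yaw) Ry(pitch) Rx(roll)).
In Python, from workcell import env gives the robot as it stands.
- The arm moves only by the tool drive_tool, never from a script. Its argument "motion" is a list of rows, each a list of 2 entries, a list of its own where there are three numbers: the shift along the world's x, y, z in m, then the turn, a rotation vector about the world's x, y, z in rad. In form: [[[dx, dy, dz], [wx, wy, wz]], ...]. A call has exactly 10 rows; each row shifts and turns the commanded pose from where the row before left it; what a row does not reach is not made up. A row lasts 1/12 s, in which the tool goes at most 41.7 mm and 7.16 degrees, less where a joint would pass 70% of its speed; a pose out of reach is approached as far as the arm can. A call is refused whole if a number of a shift passes 0.0417 or a number of a turn 0.125, either way. A call with a gripper value outside its range is refused whole. "claw" is the opening, from 0 (shut) to 1 (fully open), set as the call begins (left out, the last holds). The fingers move at their own pace and stop on an object; "force" is the grip in N (left out, the last holds). Time passes only in rows, so rows that do not move let the fingers close, or fill a call up. It gives the time, the measured TCP pose, the force and the opening at its end, in the units of the state.
- env.state(): the state, without advancing time (a new reading comes with each control period).
- env.grab_frame(name): name is "scene" or "top" or "wrist"; returns the picture (400x640x3 uint8, red, green, blue); there is no depth.
- env.camera_params(name): a dict with "fov_y" (degrees; the focal length in pixels is half the picture's height over the tangent of half this angle, whatever the lens; pixels are square), "cx", "cy" (the principal point, pixels), "pose" (4x4, takes a point from camera to world coordinates). Camera axes: x right, y down, z forward; pixel columns grow to the right and rows downward; lengths in mm; the calibration is good to about 2 mm. A picture is of the moment at which its call begins: read the wrist's pose just before it. camera_params takes no time and is no camera call; for the wrist camera it gives the pose at the moment of the call.
- env.job_done(): hands the job in, once; it reports no verdict.
The state is a dict: "time_s": time; "qpos": joint angles; "qvel": joint speeds; "effort": joint torques, N m; "ee_pos": TCP position; "ee_rot": TCP orientation; "force": force on the tool from outside, world axes, zero at the start; "torque": the same for the moment, N m; "gripper_width": finger opening in mm.
Only numpy, scipy, OpenCV 4.12 (cv2) and the standard library are available. Lean on these libraries where they do the work, as an engineer would, in place of code of your own. Each camera call takes 0.05 s, during which the arm holds its last target.

## Working session

There is one attempt and no reset: what is moved stays moved. The work goes in short steps, Python scripts to look and compute and a tool call to move; the robot and the scene stay as the last step left them, time stands still between calls to the robot, and variables do not carry over. Pictures are saved under pics/ and viewed, and the job is handed in when it is done.

Besides the shell and the picture viewer there is one more tool, called after "Request:" by a JSON object that holds its "method" and its "body". drive_tool: Moves the arm, as the interface text tells. Its arguments: {"type":"object","properties":{"motion":{"type":"array","items":{"type":"array"}},"claw":{"type":"number"},"force":{"type":"number"}},"required":["motion"]}

```bash
ls; mkdir -p pics; python3 - <<'E'
from workcell import env
import cv2
for n in ("scene","top","wrist"):
    p=env.camera_params(n); print(n,p["fov_y"],p["cx"],p["cy"],p["pose"])
    cv2.imwrite(f"pics/{n}0.png",env.grab_frame(n)[:,:,::-1])
s=env.state(); print({k:s[k] for k in("time_s","ee_pos","ee_rot","force","gripper_width")},env.tcp_to_grasp)
E
```

```text
pics
scene 55.01884723261665 320.1511501476502 203.17674744149224 [[-8.16847959e-01  4.35827140e-01 -3.77907551e-01  9.44795447e+02]
 [ 5.76538945e-01  5.95197986e-01 -5.59769776e-01  5.75304151e+02]
 [-1.90330473e-02 -6.75125220e-01 -7.37457579e-01  8.79134575e+02]
 [ 0.00000000e+00  0.00000000e+00  0.00000000e+00  1.00000000e+00]]
top 43.97498274539712 317.0436653310672 196.42744911940954 [[ 2.07884801e-02 -9.90948814e-01  1.32620838e-01  3.63686758e+02]
 [-9.99726748e-01 -1.91853124e-02  1.33548924e-02 -4.72880318e+01]
 [-1.06896425e-02 -1.32862227e-01 -9.91076869e-01  1.28739698e+03]
 [ 0.00000000e+00  0.00000000e+00  0.00000000e+00  1.00000000e+00]]
wrist 61.64047898925951 311.92869877810125 195.97260301627009 [[ 3.59772725e-01  9.06631864e-01  2.20413813e-01  1.44304772e+02]
 [ 9.33039522e-01 -3.49358125e-01 -8.59427229e-02  5.58982011e+02]
 [-9.15054632e-04  2.36574646e-01 -9.71612886e-01  3.83966245e+02]
 [ 0.00000000e+00  0.00000000e+00  0.00000000e+00  1.00000000e+00]]
{'time_s': 0.15, 'ee_pos': array([206.58921584, 536.18353355, 182.62736043]), 'ee_rot': array([-1.79999216e+02,  7.52714643e-02,  6.89280135e+01]), 'force': array([0.11857586, 0.34397889, 0.00701241]), 'gripper_width': 90.84184978403164} 18.8
```

View pics/top0.png

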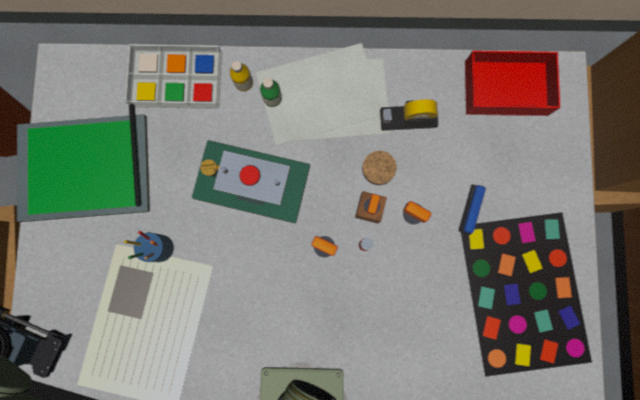

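View pics/scene0.png

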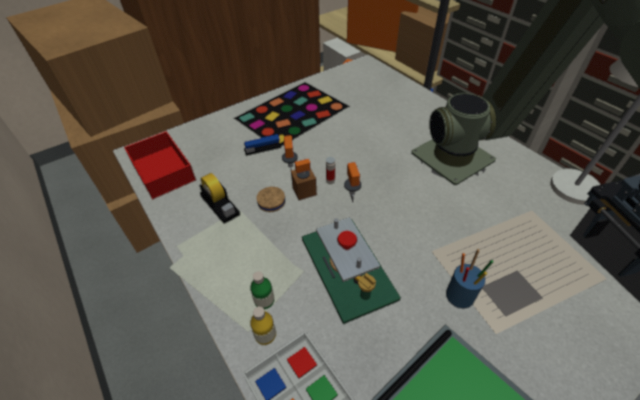

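View pics/wrist0.png

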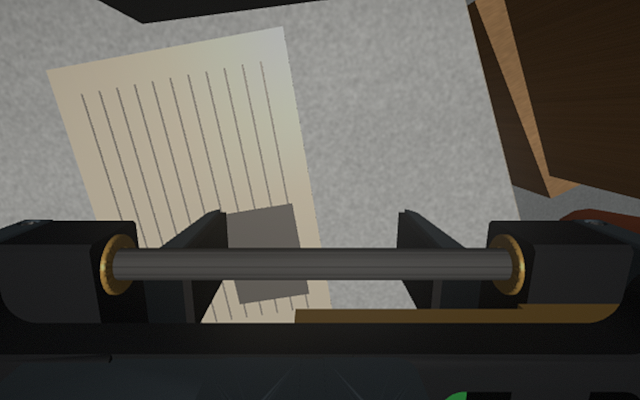

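```bash
cat > h.py <<'E'
import numpy as np, cv2
from workcell import env
def proj(n,P,p=None):
    p=p or env.camera_params(n); T=np.array(p["pose"]); f=200/np.tan(np.radians(p["fov_y"]/2))
    c=(np.atleast_2d(P)-T[:3,3])@T[:3,:3]; return np.c_[f*c[:,0]/c[:,2]+p["cx"],f*c[:,1]/c[:,2]+p["cy"]]
def ray(n,uv,z,p=None):
    p=p or env.camera_params(n); T=np.array(p["pose"]); f=200/np.tan(np.radians(p["fov_y"]/2))
    uv=np.atleast_2d(uv).astype(float); d=np.c_[(uv[:,0]-p["cx"])/f,(uv[:,1]-p["cy"])/f,np.ones(len(uv))]@T[:3,:3].T
    return T[:3,3]+d*((z-T[2,3])/d[:,2])[:,None]
def blobs(im,lo,hi,amin=15):
    h=cv2.cvtColor(im,cv2.COLOR_RGB2HSV); m=cv2.inRange(h,np.array(lo),np.array(hi))
    cs,_=cv2.findContours(m,cv2.RETR_EXTERNAL,cv2.CHAIN_APPROX_NONE)
    return [(cv2.contourArea(c),cv2.minAreaRect(c),c) for c in cs if cv2.contourArea(c)>amin]
E
python3 - <<'E'
from h import *
im=cv2.imread("pics/top0.png")[:,:,::-1].copy()
sc=cv2.imread("pics/scene0.png")
cv2.imwrite("pics/tz.png",cv2.resize(im[125:265,180:450,::-1],None,fx=2.9,fy=2.9,interpolation=cv2.INTER_CUBIC))
cv2.imwrite("pics/sz.png",cv2.resize(sc[120:330,230:420],None,fx=2.8,fy=2.8,interpolation=cv2.INTER_CUBIC))
for nm,lo,hi in(("red",(0,180,120),(4,255,255)),("orange",(6,170,120),(16,255,255)),("green",(65,80,30),(90,255,140)),("brass",(17,120,80),(28,255,255))):
  for a,r,c in blobs(im,lo,hi):
    if 180<r[0][0]<450 and 125<r[0][1]<265: print(nm,a,r, ray("top",r[0],{"red":122,"orange":127,"green":20,"brass":93}[nm])[0].round(1))
    if nm=="green" and a>3000: print(ray("top",cv2.boxPoints(r),20).round(1))
E
```

```text
red 246.5 ((249.5, 175.0), (18.0, 17.0), 90.0) [568.2 131.  122. ]
orange 226.0 ((324.0000305175781, 245.50003051757812), (23.702320098876953, 10.733125686645508), 26.56505012512207) [403.8 -50.3 127. ]
orange 239.0 ((417.42742919921875, 211.12435913085938), (25.19354820251465, 10.869216918945312), 30.25643539428711) [ 488.7 -268.2  127. ]
orange 131.5 ((373.1423645019531, 204.0444793701172), (8.888594627380371, 18.97028923034668), 17.35402488708496) [ 503.4 -164.2  127. ]
green 2635.5 ((250.36434936523438, 180.9733123779297), (106.01188659667969, 59.378150939941406), 13.421834945678711) [570.4 143.7  20. ]
[[700.3 759.5  20. ]
 [729.2 468.6  20. ]
 [499.1 434.3  20. ]
 [470.8 718.3  20. ]]
brass 43.0 ((323.5000305175781, 246.00001525878906), (21.466251373291016, 5.813776969909668), 26.56505012512207) [403.8 -49.2  93. ]
brass 191.5 ((208.25003051757812, 167.25001525878906), (16.26345443725586, 15.55634880065918), 45.0) [590.7 237.7  93. ]
```

View pics/tz.png

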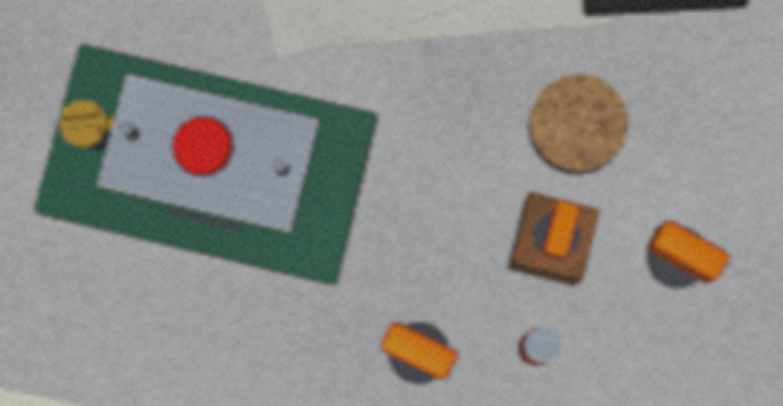

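View pics/sz.png

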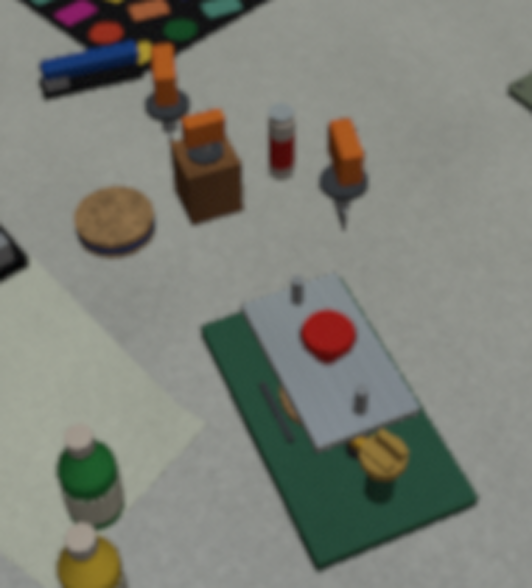

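Request:
{"method": "drive_tool", "body": {"motion": [[[0.032, -0.023, 0.01], [0, 0, 0]], [[0.032, -0.023, 0.01], [0, 0, 0]], [[0.032, -0.023, 0.01], [0, 0, 0]], [[0.032, -0.023, 0.01], [0, 0, 0]], [[0.033, -0.023, 0], [0, 0, 0]], [[0.033, -0.023, 0], [0, 0, 0]], [[0.033, -0.023, 0], [0, 0, 0]], [[0.033, -0.023, 0], [0, 0, 0]], [[0.033, -0.023, 0], [0, 0, 0]], [[0.033, -0.023, 0], [0, 0, 0]]]}}

```text
time_s: 0.98
ee_pos: [534.0, 305.1, 223.0]
ee_rot: [-180.0, 0.0, 68.9]
force: [0.6, 0.8, -0.2]
gripper_width: 90.8
```

Request:
{"method": "drive_tool", "body": {"motion": [[[0.03, -0.022, 0], [0, 0, 0]], [[0.03, -0.022, 0], [0, 0, 0]], [[0.027, -0.022, 0], [0, 0, 0]], [[0, 0, 0], [0, 0, 0]], [[0, 0, 0], [0, 0, 0]], [[0, 0, 0], [0, 0, 0]], [[0, 0, 0], [0, 0, 0]], [[0, 0, 0], [0, 0, 0]], [[0, 0, 0], [0, 0, 0]], [[0, 0, 0], [0, 0, 0]]]}}

```text
time_s: 1.82
ee_pos: [619.2, 241.3, 223.6]
ee_rot: [180.0, -0.0, 69.0]
force: [-0.2, -0.6, 0.8]
gripper_width: 91.6
```

```bash
cat > snap.py <<'E'
import sys,pickle
from h import *
n=sys.argv[1]
s=env.state(); p=env.camera_params("wrist"); im=env.grab_frame("wrist")
cv2.imwrite(f"pics/{n}.png",im[:,:,::-1]); pickle.dump((s,p),open(f"{n}.pkl","wb"))
print(s["time_s"],s["ee_pos"].round(1),s["ee_rot"].round(2),s["force"].round(1),np.abs(s["qvel"]).max(),s["gripper_width"])
E
python3 snap.py w1
```

```text
1.8167 [619.2 241.3 223.6] [ 1.7999e+02 -2.0000e-02  6.9000e+01] [-0.2 -0.6  0.8] 0.2724994146343993 91.5648046759782
```

View pics/w1.png

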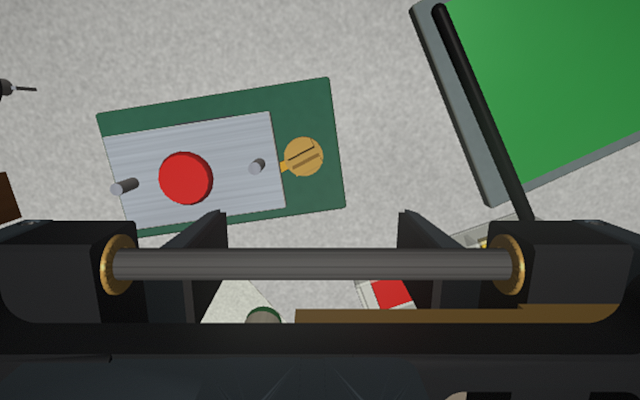

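```bash
python3 - <<'E'
from h import *; import pickle
s,p=pickle.load(open("w1.pkl","rb"))
im=cv2.imread("pics/w1.png")[:,:,::-1].copy()
cv2.imwrite("pics/w1z.png",cv2.resize(im[120:200,235:345,::-1],None,fx=7,fy=7,interpolation=cv2.INTER_CUBIC))
for nm,lo,hi,z in(("red",(0,180,80),(6,255,255),122),("brass",(15,100,70),(30,255,255),93),("green",(60,80,20),(95,255,140),20)):
  for a,r,c in blobs(im,lo,hi,100):
    if r[0][1]<215 and r[0][0]<400:
      (cx,cy),rad=cv2.minEnclosingCircle(c); print(nm,a,r,(cx,cy,rad),ray("w",r[0],z,p)[0].round(1),ray("w",(cx,cy),z,p)[0].round(1))
# base edges: long upper edge and right edge at z=20
q=ray("w",[(97,113),(329,77),(345,207)],20,p); print(q.round(1), np.linalg.norm(np.diff(q,axis=0),axis=1))
d=q[1]-q[0]; print("press +y ang",np.degrees(np.arctan2(d[1],d[0]))); d=q[2]-q[1]; print("press x",np.degrees(np.arctan2(d[1],d[0])))
q=ray("w",[(103,137),(270,112),(286,207)],87,p);print(q.round(1), np.linalg.norm(np.diff(q,axis=0),axis=1))
E
```

```text
red 2031.5 ((183.96551513671875, 177.08621215820312), (51.25191116333008, 50.694828033447266), 21.801406860351562) (185.1986846923828, 177.05458068847656, 26.822153091430664) [567.  134.4 122. ] [567.3 135.5 122. ]
brass 1226.5 ((300.5, 155.5), (43.0, 39.0), 0.0) (299.8348083496094, 158.2489013671875, 23.32052993774414) [589.8 239.3  93. ] [592.1 237.7  93. ]
green 10579.0 ((221.61557006835938, 159.25146484375), (131.4534454345703, 235.4605712890625), 81.25383758544922) (221.62899780273438, 156.87643432617188, 132.4247283935547) [567.  143.1  20. ] [564.4 144.3  20. ]
[[465.2  29.5  20. ]
 [525.1 297.3  20. ]
 [677.2 262.4  20. ]] [274.40779367 155.96292113]
press +y ang 77.37144881947485
press x -12.92976245334122
[[502.8  62.3  87. ]
 [540.1 226.6  87. ]
 [635.1 205.   87. ]] [168.53907942  97.41310877]
```

View pics/w1z.png

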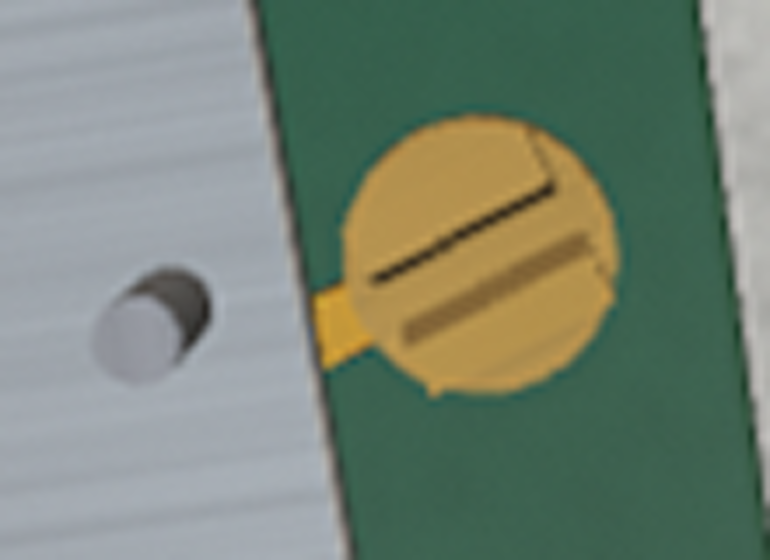

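```bash
python3 - <<'E'
from h import *; import pickle
s,p=pickle.load(open("w1.pkl","rb"))
u=lambda a:np.array(a)/7+[235,120]
print("center",ray("w",u([(482,255)]),93,p).round(1), "rad px->mm",np.linalg.norm(np.diff(ray("w",u([(344,255),(620,255)]),93,p),axis=0)))
for a,b,z in(((552,187),(375,280),83),((588,240),(405,335),83)):
    q=ray("w",u([a,b]),z,p); d=q[1]-q[0]; print(q.round(1),np.degrees(np.arctan2(d[1],d[0])))
q=ray("w",u([(315,297),(322,370),(360,290),(375,345)]),60,p);print(q.round(1))
# predicted from press model
kn=np.array([567.3,135]); 
for yaw in(-12.6,-12.0):
  a=np.radians(yaw); print(yaw,kn+111*np.array([-np.sin(a),np.cos(a)]))
E
```

```text
center [[591.8 242.1  93. ]] rad px->mm 39.07370319492949
[[587.3 254.5  83. ]
 [590.7 225.5  83. ]] -83.42937091220168
[[596.4 256.6  83. ]
 [599.8 226.6  83. ]] -83.54459581776504
[[592.1 213.2  60. ]
 [603.2 209.8  60. ]
 [593.6 220.2  60. ]
 [602.5 219.1  60. ]]
-12.6 [591.5138998  243.32676058]
-12.0 [590.37819768 243.57438368]
```

Request:
{"method": "drive_tool", "body": {"motion": [[[-0.009, -0.04, 0], [0, 0, 0]], [[-0.009, -0.04, 0], [0, 0, 0]], [[-0.009, -0.04, 0], [0, 0, 0]], [[-0.009, -0.04, 0], [0, 0, 0]], [[-0.009, -0.04, 0], [0, 0, 0]], [[-0.009, -0.04, 0], [0, 0, 0]], [[-0.009, -0.04, 0], [0, 0, 0]], [[-0.009, -0.04, 0], [0, 0, 0]], [[-0.009, -0.04, 0], [0, 0, 0]], [[-0.009, -0.04, 0], [0, 0, 0]]]}}

```text
time_s: 2.7
ee_pos: [529.0, -160.9, 223.7]
ee_rot: [180.0, -0.0, 69.0]
force: [0.7, -1.2, -0.1]
gripper_width: 90.7
```

Request:
{"method": "drive_tool", "body": {"motion": [[[0, 0, 0], [0, 0, 0.03]], [[0, 0, 0], [0, 0, 0.03]], [[0, 0, 0], [0, 0, 0]], [[0, 0, 0], [0, 0, 0]], [[0, 0, 0], [0, 0, 0]], [[0, 0, 0], [0, 0, 0]], [[0, 0, 0], [0, 0, 0]], [[0, 0, 0], [0, 0, 0]], [[0, 0, 0], [0, 0, 0]], [[0, 0, 0], [0, 0, 0]]]}}

```text
time_s: 3.53
ee_pos: [529.8, -159.2, 223.3]
ee_rot: [-180.0, -0.0, 72.4]
force: [-0.7, -0.3, 0.3]
gripper_width: 91.2
```

```bash
python3 snap.py w2
```

```text
3.5333 [ 529.8 -159.2  223.3] [-180.     -0.     72.38] [-0.7 -0.3  0.3] 0.14422511099204366 91.19230898035896
```

View pics/w2.png

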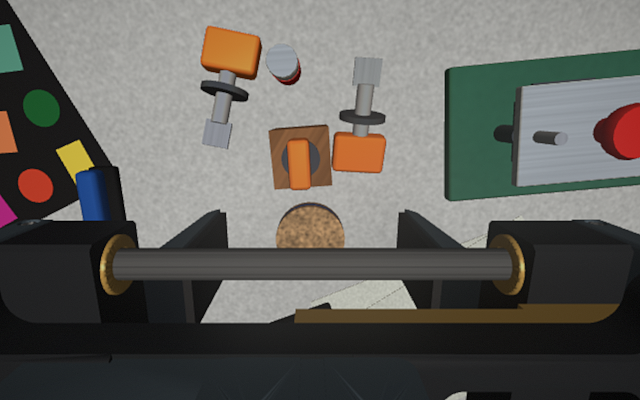

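```bash
python3 - <<'E'
from h import *; import pickle
im=env.grab_frame("scene")[:,:,::-1]
cv2.imwrite("pics/s1z.png",cv2.resize(im[90:300,200:420],None,fx=2.8,fy=2.8,interpolation=cv2.INTER_CUBIC))
s,p=pickle.load(open("w2.pkl","rb"))
im=cv2.imread("pics/w2.png")[:,:,::-1].copy()
cv2.imwrite("pics/w2z.png",cv2.resize(im[110:205,255:400,::-1],None,fx=5.4,fy=5.4,interpolation=cv2.INTER_CUBIC))
for a,r,c in blobs(im,(5,150,60),(16,255,255),100):
    if r[0][1]<215:
      print(a,r,ray("w",r[0],127,p)[0].round(1),ray("w",r[0],15,p)[0].round(1)); print(ray("w",cv2.boxPoints(r),127,p).round(1))
E
```

```text
1049.0 ((298.8075256347656, 163.11285400390625), (51.95134353637695, 22.084308624267578), 86.18592071533203) [ 503.  -164.2  127. ] [ 516.8 -173.1   15. ]
[[ 478.5 -167.9  127. ]
 [ 483.1 -149.1  127. ]
 [ 528.3 -160.3  127. ]
 [ 523.6 -179.9  127. ]]
1819.5 ((358.46160888671875, 152.13404846191406), (52.116493225097656, 38.686588287353516), 3.468229293823242) [ 509.7 -110.8  127. ] [526.1 -99.6  15. ]
[[ 517.6 -138.3  127. ]
 [ 485.6 -126.5  127. ]
 [ 502.   -83.9  127. ]
 [ 534.5  -94.6  127. ]]
481.5 ((8.5, 132.0), (42.0, 17.0), 90.0) [ 400.2 -397.2  127. ] [ 375.4 -493.8   15. ]
[[ 382.2 -395.1  127. ]
 [ 386.7 -381.2  127. ]
 [ 418.8 -399.3  127. ]
 [ 414.2 -413.6  127. ]]
2280.5 ((230.8768768310547, 52.59521484375), (57.87766647338867, 44.10048294067383), 11.689369201660156) [ 398.5 -189.1  127. ] [ 373.1 -207.4   15. ]
[[ 401.7 -219.6  127. ]
 [ 373.2 -200.2  127. ]
 [ 395.4 -159.2  127. ]
 [ 424.8 -177.7  127. ]]
```

View pics/s1z.png

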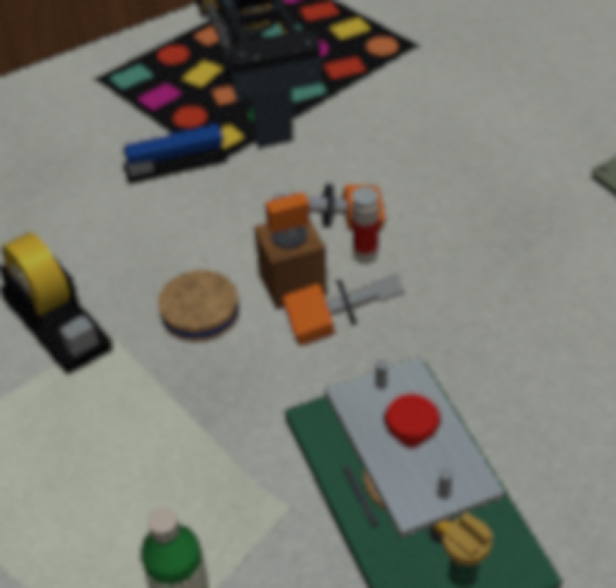

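View pics/w2z.png

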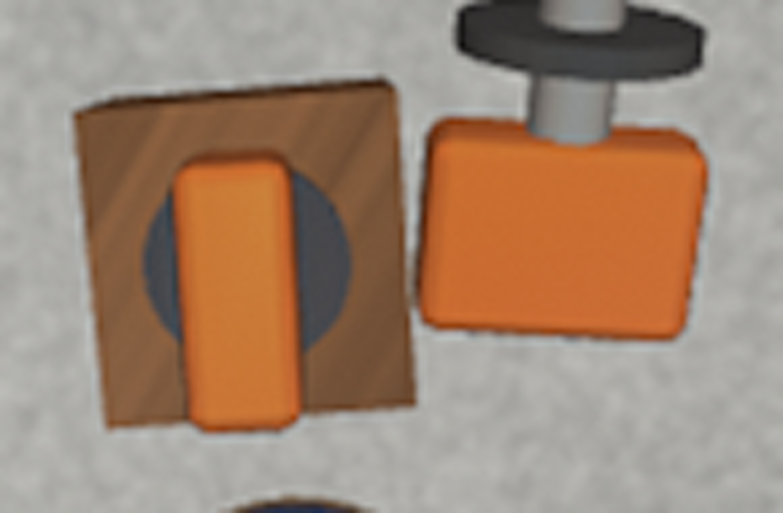

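```bash
python3 - <<'E'
from h import *; import pickle
s,p=pickle.load(open("w2.pkl","rb"))
u=lambda a:np.array(a)/5.4+[255,110]
for a,b in(((178,180),(189,410)),((290,180),(300,410))):
    q=ray("w",u([a,b]),127,p);d=q[1]-q[0]; print(q.round(1),np.degrees(np.arctan2(d[1],d[0])))
print("top c",ray("w",u([(240,297)]),127,p),"collar c",ray("w",u([(248,262)]),80,p), np.linalg.norm(np.diff(ray("w",u([(144,262),(352,262)]),80,p),axis=0)))
q=ray("w",u([(78,115),(393,92),(413,403),(107,427)]),75,p); print("stand",q.round(1),q.mean(0)); print(np.degrees(np.arctan2(*(q[3]-q[0])[[1,0]])))
E
```

```text
[[ 483.4 -167.8  127. ]
 [ 520.3 -178.3  127. ]] -15.837607601893831
[[ 489.  -150.4  127. ]
 [ 526.  -160.5  127. ]] -15.250836235290267
top c [[ 504.73425601 -164.19226516  127.        ]] collar c [[ 504.90624195 -164.39600337   80.        ]] 39.68427403103105
stand [[ 469.1 -186.8   75. ]
 [ 483.1 -128.6   75. ]
 [ 541.8 -142.4   75. ]
 [ 528.1 -201.5   75. ]] [ 505.53736586 -164.81262259   75.        ]
-13.938078466230499
```

Request:
{"method": "drive_tool", "body": {"motion": [[[-0.0124, -0.0026, 0], [0, 0, 0.037]], [[-0.0124, -0.0025, 0], [0, 0, 0]], [[0, 0, -0.025], [0, 0, 0]], [[0, 0, -0.03], [0, 0, 0]], [[0, 0, -0.03], [0, 0, 0]], [[0, 0, -0.025], [0, 0, 0]], [[0, 0, -0.016], [0, 0, 0]], [[0, 0, -0.005], [0, 0, 0]], [[0, 0, 0], [0, 0, 0]], [[0, 0, 0], [0, 0, 0]]]}}

```text
time_s: 4.47
ee_pos: [505.4, -164.9, 93.1]
ee_rot: [179.9, 0.0, 74.5]
force: [0.7, -0.1, -0.8]
gripper_width: 91.0
```

Request:
{"method": "drive_tool", "body": {"motion": [[[0, 0, 0], [0, 0, 0]], [[0, 0, 0], [0, 0, 0]], [[0, 0, 0], [0, 0, 0]], [[0, 0, 0], [0, 0, 0]], [[0, 0, 0], [0, 0, 0]], [[0, 0, 0], [0, 0, 0]], [[0, 0, 0], [0, 0, 0]], [[0, 0, 0], [0, 0, 0]], [[0, 0, 0], [0, 0, 0]], [[0, 0, 0], [0, 0, 0]]], "claw": 0, "force": 35}}

```text
time_s: 5.3
ee_pos: [504.9, -164.5, 92.2]
ee_rot: [-180.0, -0.0, 74.5]
force: [0.6, -0.0, -0.5]
gripper_width: 27.3
```

```bash
python3 snap.py w3
```

```text
5.3 [ 504.9 -164.5   92.2] [-1.7999e+02 -1.0000e-02  7.4490e+01] [ 0.6 -0.  -0.5] 0.07012454627879831 27.31434243739657
```

View pics/w3.png

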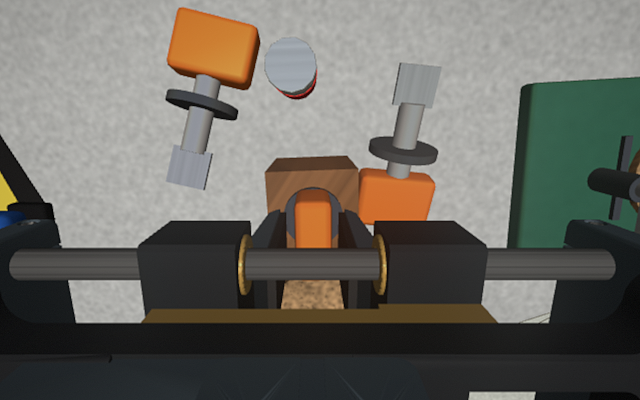

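Request:
{"method": "drive_tool", "body": {"motion": [[[0, 0, 0], [0, 0, 0]], [[0, 0, 0], [0, 0, 0]], [[0, 0, 0], [0, 0, 0]], [[0, 0, 0], [0, 0, 0]], [[0, 0, 0.004], [0, 0, 0]], [[0, 0, 0.012], [0, 0, 0]], [[0, 0, 0.022], [0, 0, 0]], [[0, 0, 0.025], [0, 0, 0]], [[0, 0, 0.025], [0, 0, 0]], [[0, 0, 0.022], [0, 0, 0]]]}}

```text
time_s: 6.18
ee_pos: [504.8, -164.6, 203.9]
ee_rot: [180.0, 0.0, 74.5]
force: [0.5, -0.5, -1.5]
gripper_width: 19.7
```

```bash
python3 snap.py w4
```

```text
6.1833 [ 504.8 -164.6  203.9] [179.98   0.    74.49] [ 0.5 -0.5 -1.5] 34.89103072486441 19.663236349761117
```

View pics/w4.png

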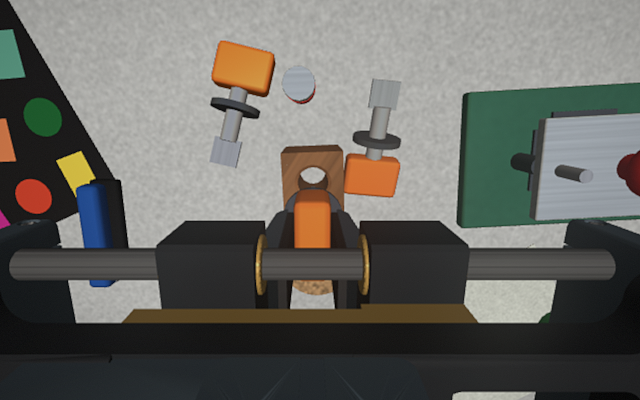

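Request:
{"method": "drive_tool", "body": {"motion": [[[0.0086, 0.04, 0], [0, 0, -0.119]], [[0.0086, 0.04, 0], [0, 0, -0.119]], [[0.0086, 0.04, 0], [0, 0, -0.119]], [[0.0086, 0.04, 0], [0, 0, -0.119]], [[0.0086, 0.04, 0], [0, 0, -0.119]], [[0.0086, 0.04, 0], [0, 0, -0.119]], [[0.0086, 0.04, 0], [0, 0, -0.119]], [[0.0086, 0.04, 0], [0, 0, -0.119]], [[0.0086, 0.04, 0], [0, 0, -0.119]], [[0.0086, 0.04, 0], [0, 0, -0.119]]]}}

```text
time_s: 7.07
ee_pos: [588.0, 222.3, 201.7]
ee_rot: [180.0, 0.0, 8.5]
force: [1.0, -0.6, -1.2]
gripper_width: 19.3
```

Request:
{"method": "drive_tool", "body": {"motion": [[[0.0005, 0.0068, 0], [0, 0, 0]], [[0, 0, -0.01], [0, 0, 0]], [[0, 0, -0.02], [0, 0, 0]], [[0, 0, -0.01], [0, 0, 0]], [[0, 0, 0], [0, 0, 0]], [[0, 0, 0], [0, 0, 0]], [[0, 0, 0], [0, 0, 0]], [[0, 0, 0], [0, 0, 0]], [[0, 0, 0], [0, 0, 0]], [[0, 0, 0], [0, 0, 0]]]}}

```text
time_s: 7.9
ee_pos: [589.2, 227.1, 163.1]
ee_rot: [-180.0, -0.1, 8.8]
force: [-0.2, -0.1, -1.7]
gripper_width: 19.5
```

```bash
python3 snap.py w5; python3 - <<'E'
from h import *
for n in("scene","top"): cv2.imwrite(f"pics/{n}5.png",env.grab_frame(n)[:,:,::-1])
im=cv2.imread("pics/scene5.png"); a=cv2.resize(im[200:340,280:440],None,fx=4,fy=4,interpolation=cv2.INTER_CUBIC); cv2.imwrite("pics/s5z.png",a)
E
```

```text
7.9 [589.2 227.1 163.1] [-1.7999e+02 -9.0000e-02  8.8300e+00] [-0.2 -0.1 -1.7] 0.3170797522152151 19.477403523153
```

View pics/w5.png

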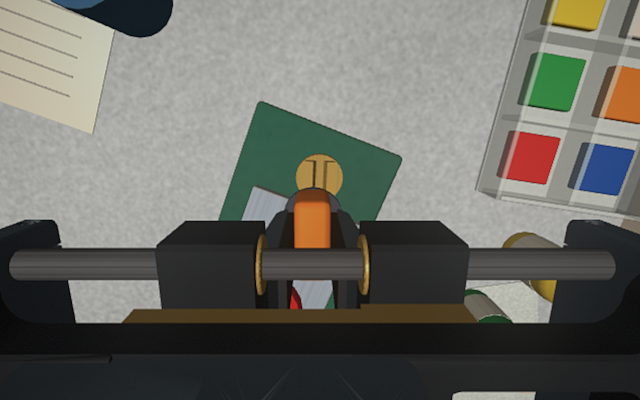

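View pics/s5z.png

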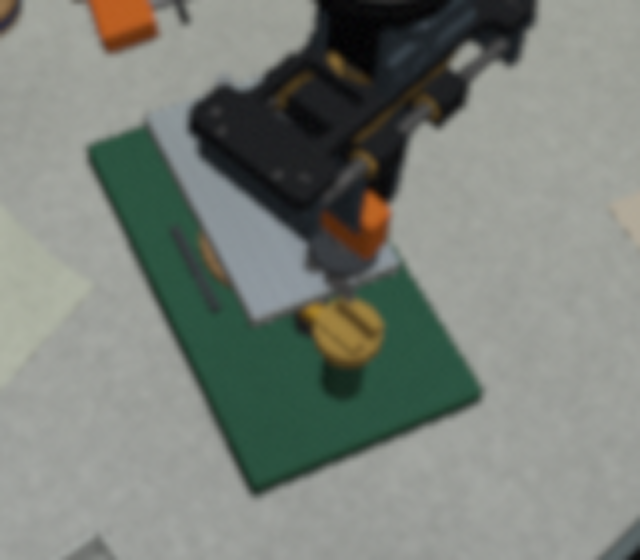

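```bash
python3 - <<'E'
from h import *; import pickle
s,p=pickle.load(open("w5.pkl","rb"))
im=cv2.imread("pics/w5.png")
cv2.imwrite("pics/w5z.png",cv2.resize(im[140:210,270:370],None,fx=7,fy=7,interpolation=cv2.INTER_CUBIC))
E
```

```text
(no output)
```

View pics/w5z.png

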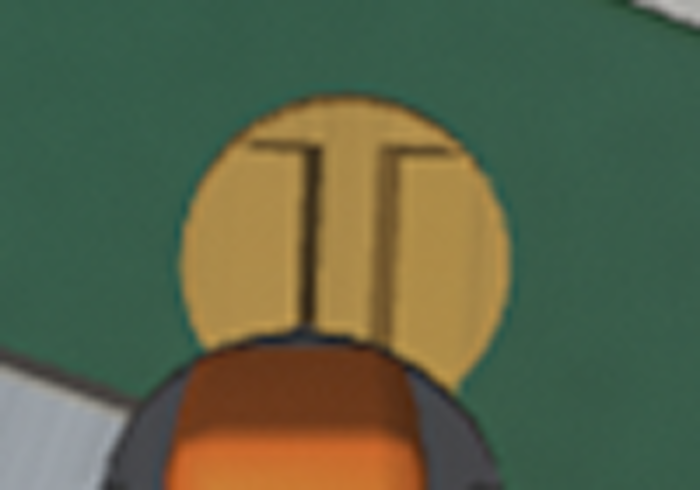

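```bash
python3 - <<'E'
from h import *; import pickle
s,p=pickle.load(open("w5.pkl","rb"))
u=lambda a:np.array(a)/7+[270,140]
print(ray("w",u([(346,260)]),93,p))
for a,b,z in(((321,150),(317,320),83),((380,150),(374,340),83),((303,150),(300,320),93),((398,155),(393,340),93)):
    q=ray("w",u([a,b]),z,p); d=q[1]-q[0]; print(q.round(1),np.degrees(np.arctan2(d[1],d[0])))
E
```

```text
[[592.38573447 242.91959619  93.        ]]
[[587.8 254.   83. ]
 [590.6 233.2  83. ]] -82.37383922933121
[[594.8 255.   83. ]
 [597.9 231.8  83. ]] -82.4935463947186
[[585.4 255.   93. ]
 [588.2 235.   93. ]] -82.1418194846769
[[596.4 256.1  93. ]
 [599.4 234.3  93. ]] -82.12946764265234
```

Request:
{"method": "drive_tool", "body": {"motion": [[[0.0017, 0.008, 0], [0, 0, -0.014]], [[0.0017, 0.0078, 0], [0, 0, -0.014]], [[0, 0, 0], [0, 0, 0]], [[0, 0, -0.003], [0, 0, 0]], [[0, 0, -0.004], [0, 0, 0]], [[0, 0, -0.004], [0, 0, 0]], [[0, 0, -0.002], [0, 0, 0]], [[0, 0, -0.001], [0, 0, 0]], [[0, 0, 0], [0, 0, 0]], [[0, 0, 0], [0, 0, 0]]]}}

```text
time_s: 8.88
ee_pos: [592.3, 242.9, 148.3]
ee_rot: [-180.0, -0.0, 7.2]
force: [-0.3, 0.6, -0.9]
gripper_width: 19.7
```

```bash
python3 snap.py w6; python3 - <<'E'
from h import *
im=env.grab_frame("scene")[:,:,::-1]
cv2.imwrite("pics/s6z.png",cv2.resize(im[230:310,310:410],None,fx=7,fy=7,interpolation=cv2.INTER_CUBIC))
im=cv2.imread("pics/w6.png")
cv2.imwrite("pics/w6z.png",cv2.resize(im[140:220,270:370],None,fx=7,fy=7,interpolation=cv2.INTER_CUBIC))
E
```

```text
8.8833 [592.3 242.9 148.3] [-1.80e+02 -1.00e-02  7.22e+00] [-0.3  0.6 -0.9] 0.4287498265749489 19.69882456197971
```

View pics/w6z.png

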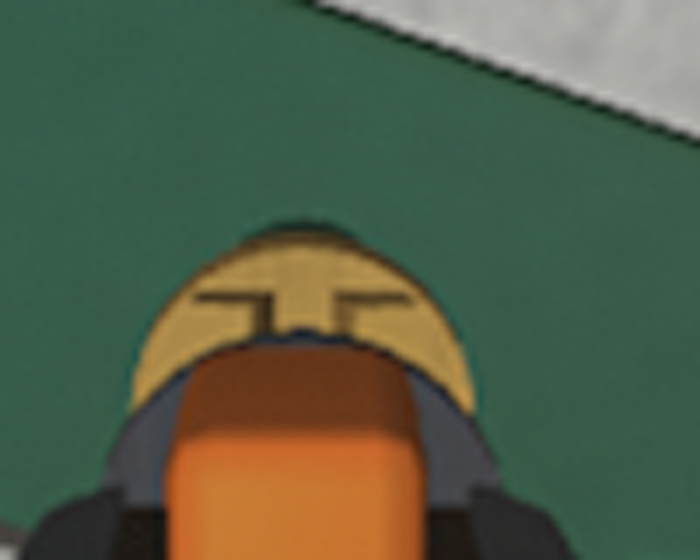

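View pics/s6z.png

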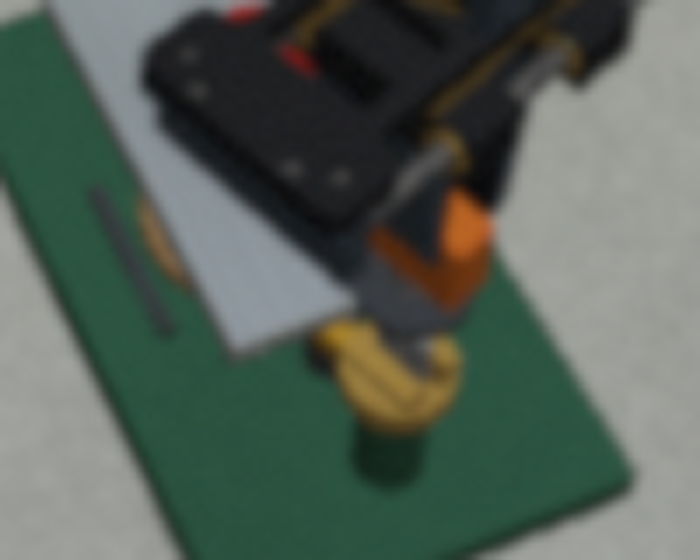

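Request:
{"method": "drive_tool", "body": {"motion": [[[0, 0, -0.001], [0, 0, 0]], [[0, 0, -0.0008], [0, 0, 0]], [[0, 0, 0], [0, 0, 0.04]], [[0, 0, 0], [0, 0, 0.07]], [[0, 0, 0], [0, 0, 0.07]], [[0, 0, 0], [0, 0, 0.07]], [[0, 0, 0], [0, 0, 0.07]], [[0, 0, 0], [0, 0, 0.07]], [[0, 0, 0], [0, 0, 0.07]], [[0, 0, 0], [0, 0, 0.04]]]}}

```text
time_s: 9.82
ee_pos: [591.9, 242.8, 146.4]
ee_rot: [-180.0, 0.0, 36.0]
force: [-0.6, -0.1, -1.8]
gripper_width: 19.3
```

```bash
python3 - <<'E'
from h import *
s=env.state(); print(s["force"],s["torque"],s["ee_pos"],s["ee_rot"])
E
python3 snap.py w7
```

```text
[-0.5863036  -0.14730122 -1.75081815] [-0.16756498  0.09431094 -0.04050442] [591.94566261 242.81711592 146.38670279] [-1.79997943e+02  3.66817828e-02  3.60392185e+01]
9.8167 [591.9 242.8 146.4] [-1.800e+02  4.000e-02  3.604e+01] [-0.6 -0.1 -1.8] 25.29991061948363 19.336544129895582
```

View pics/w7.png

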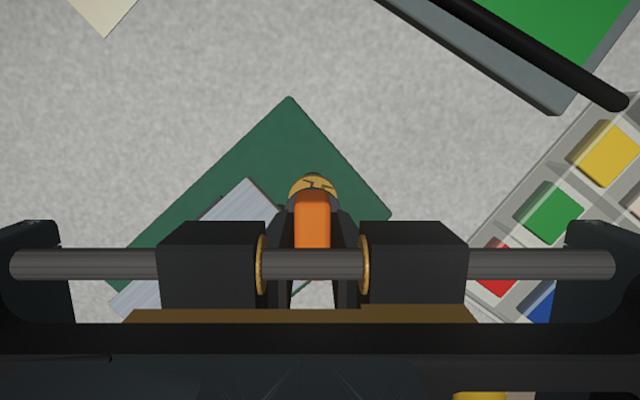

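```bash
python3 - <<'E'
from h import *
im=cv2.imread("pics/w7.png")
cv2.imwrite("pics/w7z.png",cv2.resize(im[160:220,270:360],None,fx=8,fy=8,interpolation=cv2.INTER_CUBIC))
E
```

```text
(no output)
```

View pics/w7z.png

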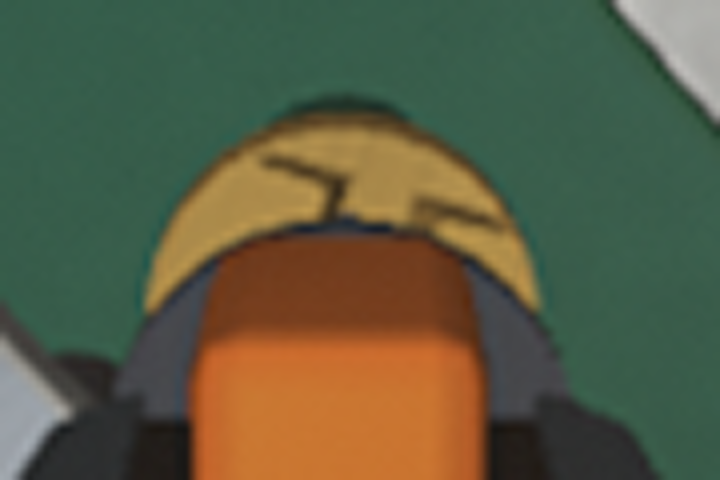

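Request:
{"method": "drive_tool", "body": {"motion": [[[0, 0, 0], [0, 0, 0.08]], [[0, 0, 0], [0, 0, 0.08]], [[0, 0, 0], [0, 0, 0.08]], [[0, 0, 0], [0, 0, 0.08]], [[0, 0, 0], [0, 0, 0.08]], [[0, 0, 0], [0, 0, 0.08]], [[0, 0, 0], [0, 0, 0.08]], [[0, 0, 0], [0, 0, 0.08]], [[0, 0, 0], [0, 0, 0.06]], [[0, 0, 0], [0, 0, 0.04]]]}}

```text
time_s: 10.7
ee_pos: [591.8, 242.2, 146.4]
ee_rot: [-180.0, 0.1, 78.4]
force: [0.1, -2.0, -1.0]
gripper_width: 19.5
```

```bash
cat > st.py <<'E'
from h import *
s=env.state(); print(s["force"].round(2),s["torque"].round(3),s["ee_pos"].round(1),s["ee_rot"].round(1),s["effort"].round(2))
E
python3 st.py; python3 snap.py w8;python3 - <<'E'
from h import *
im=cv2.imread("pics/w8.png")
cv2.imwrite("pics/w8z.png",cv2.resize(im[140:230,210:370],None,fx=5,fy=5,interpolation=cv2.INTER_CUBIC))
E
```

```text
[ 0.07 -2.   -1.  ] [-0.4    0.145 -0.064] [591.8 242.2 146.4] [-1.80e+02  1.00e-01  7.84e+01] [  0.83 -48.25 -23.92   0.47  -0.37   0.19]
10.7 [591.8 242.2 146.4] [-1.7997e+02  9.0000e-02  7.8370e+01] [ 0.1 -2.  -1. ] 25.911445804854218 19.506830882978807
```

View pics/w8z.png

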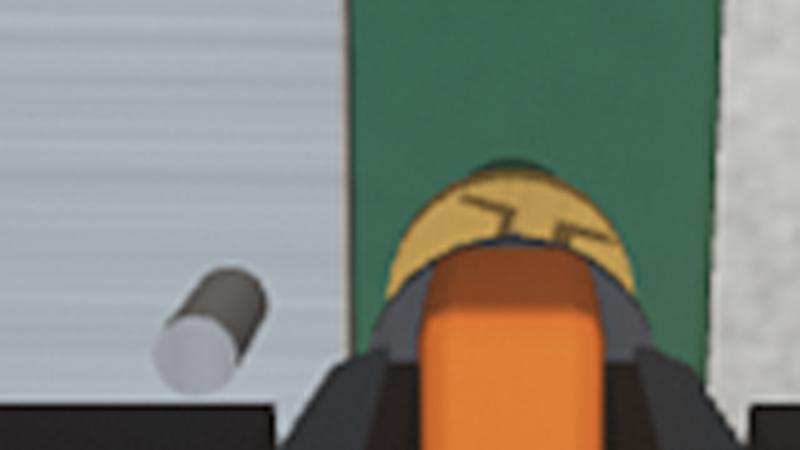

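Request:
{"method": "drive_tool", "body": {"motion": [[[0, 0, 0], [0, 0, 0.02]], [[0, 0, 0], [0, 0, 0.02]], [[0, 0, 0], [0, 0, 0.02]], [[0, 0, 0], [0, 0, 0.01]], [[0, 0, 0], [0, 0, 0.01]], [[0, 0, 0], [0, 0, 0.01]], [[0, 0, 0], [0, 0, 0]], [[0, 0, 0], [0, 0, 0]], [[0, 0, 0], [0, 0, 0]], [[0, 0, 0], [0, 0, 0]]]}}

```text
time_s: 11.58
ee_pos: [592.1, 242.8, 146.4]
ee_rot: [-180.0, 0.0, 83.4]
force: [-2.3, -2.6, -1.6]
gripper_width: 19.4
```

```bash
python3 st.py; python3 snap.py w9;python3 - <<'E'
from h import *
im=cv2.imread("pics/w9.png")
cv2.imwrite("pics/w9z.png",cv2.resize(im[140:230,210:370],None,fx=5,fy=5,interpolation=cv2.INTER_CUBIC))
E
```

```text
[-2.27 -2.61 -1.59] [-0.868  0.303 -0.047] [592.1 242.8 146.4] [-180.     0.    83.4] [  1.71 -48.41 -24.6    1.05  -0.82  -0.05]
11.5833 [592.1 242.8 146.4] [-1.7999e+02  2.0000e-02  8.3440e+01] [-2.3 -2.6 -1.6] 0.08146535434291194 19.378404975978494
```

View pics/w9z.png

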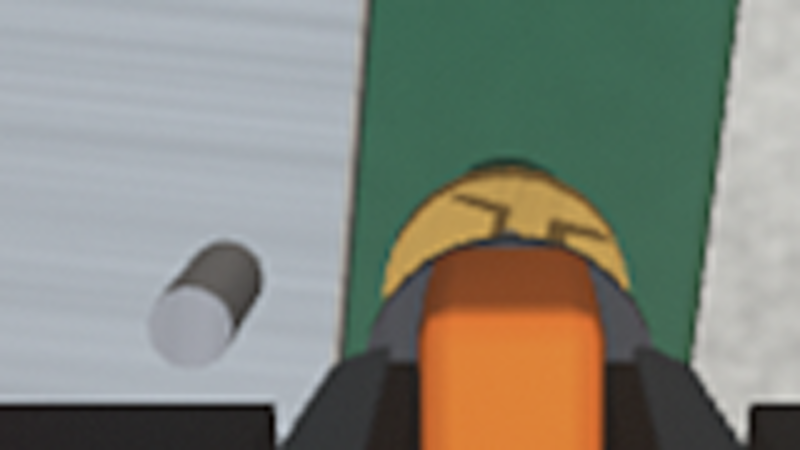

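Request:
{"method": "drive_tool", "body": {"motion": [[[0, 0, 0], [0, 0, 0.02]], [[0, 0, 0], [0, 0, 0.02]], [[0, 0, 0], [0, 0, 0.02]], [[0, 0, 0], [0, 0, 0.02]], [[0, 0, 0], [0, 0, 0.02]], [[0, 0, 0], [0, 0, 0.02]], [[0, 0, 0], [0, 0, 0.01]], [[0, 0, 0], [0, 0, 0.01]], [[0, 0, 0], [0, 0, 0]], [[0, 0, 0], [0, 0, 0]]]}}

```text
time_s: 12.47
ee_pos: [592.2, 242.9, 146.5]
ee_rot: [-180.0, 0.0, 91.5]
force: [-1.0, -4.3, -1.2]
gripper_width: 19.4
```

```bash
python3 st.py; python3 snap.py w10;python3 - <<'E'
from h import *; import pickle
im=cv2.imread("pics/w10.png")
cv2.imwrite("pics/w10z.png",cv2.resize(im[140:230,210:370],None,fx=5,fy=5,interpolation=cv2.INTER_CUBIC))
s,p=pickle.load(open("w9.pkl","rb"))
for a,b in(((455,195),(505,210)),((555,226),(607,240))):
    q=ray("w",np.array([a,b])/5+[210,140],83,p); d=q[1]-q[0]; print(np.degrees(np.arctan2(d[1],d[0]))-90)
E
```

```text
[-0.96 -4.33 -1.19] [-1.042  0.296 -0.004] [592.2 242.9 146.5] [-180.     0.    91.5] [  2.15 -48.62 -24.86   1.31  -0.92  -0.07]
12.4667 [592.2 242.9 146.5] [-180.      0.     91.46] [-1.  -4.3 -1.2] 0.1353580961114154 19.40016997946189
-23.58245213112211
-21.93048963349233
```

View pics/w10z.png

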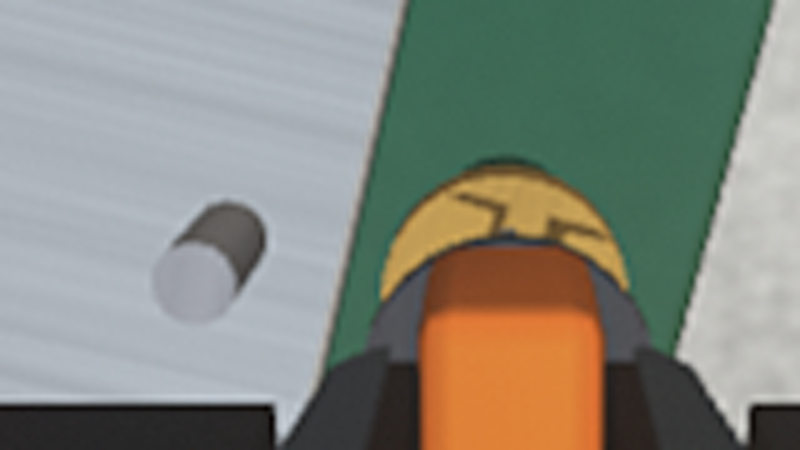

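Request:
{"method": "drive_tool", "body": {"motion": [[[0, 0, 0], [0, 0, 0.02]], [[0, 0, 0], [0, 0, 0.02]], [[0, 0, 0], [0, 0, 0.02]], [[0, 0, 0], [0, 0, 0.02]], [[0, 0, 0], [0, 0, 0]], [[0, 0, 0], [0, 0, 0]], [[0, 0, 0], [0, 0, 0]], [[0, 0, 0], [0, 0, 0]], [[0, 0, 0], [0, 0, 0]], [[0, 0, 0], [0, 0, 0]]]}}

```text
time_s: 13.35
ee_pos: [592.2, 243.0, 146.4]
ee_rot: [-180.0, 0.0, 96.0]
force: [-1.7, -4.5, -2.3]
gripper_width: 19.3
```

```bash
python3 st.py; python3 snap.py w11;python3 - <<'E'
from h import *; import pickle
im=cv2.imread("pics/w11.png")
cv2.imwrite("pics/w11z.png",cv2.resize(im[140:230,210:370],None,fx=5,fy=5,interpolation=cv2.INTER_CUBIC))
E
```

```text
[-1.7  -4.48 -2.29] [-1.21   0.216 -0.11 ] [592.2 243.  146.4] [-180.    0.   96.] [  2.64 -48.86 -25.     1.53  -0.92  -0.15]
13.35 [592.2 243.  146.4] [-180.      0.     96.04] [-1.7 -4.5 -2.3] 0.09089871027299685 19.31885617126927
```

View pics/w11z.png

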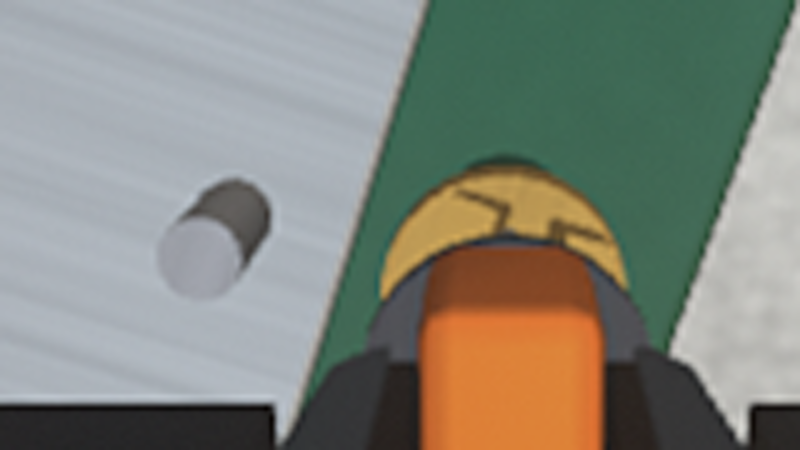

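Request:
{"method": "drive_tool", "body": {"motion": [[[0, 0, 0], [0, 0, 0.02]], [[0, 0, 0], [0, 0, 0.02]], [[0, 0, 0], [0, 0, 0.02]], [[0, 0, 0], [0, 0, 0]], [[0, 0, 0], [0, 0, 0]], [[0, 0, 0], [0, 0, 0]], [[0, 0, 0], [0, 0, 0]], [[0, 0, 0], [0, 0, 0]], [[0, 0, 0], [0, 0, 0]], [[0, 0, 0], [0, 0, 0]]]}}

```text
time_s: 14.23
ee_pos: [592.2, 243.1, 146.5]
ee_rot: [180.0, -0.0, 99.5]
force: [-0.4, -3.5, -1.4]
gripper_width: 19.4
```

```bash
python3 st.py; python3 snap.py w12;python3 - <<'E'
from h import *; import pickle
im=cv2.imread("pics/w12.png")
cv2.imwrite("pics/w12z.png",cv2.resize(im[140:230,210:370],None,fx=5,fy=5,interpolation=cv2.INTER_CUBIC))
E
```

```text
[-0.45 -3.54 -1.39] [-1.1    0.161 -0.31 ] [592.2 243.1 146.5] [180.   -0.   99.5] [  2.72 -48.99 -24.85   1.39  -0.75  -0.33]
14.2333 [592.2 243.1 146.5] [ 1.7999e+02 -1.0000e-02  9.9480e+01] [-0.4 -3.5 -1.4] 0.09850600697429876 19.403118345757246
```

View pics/w12z.png

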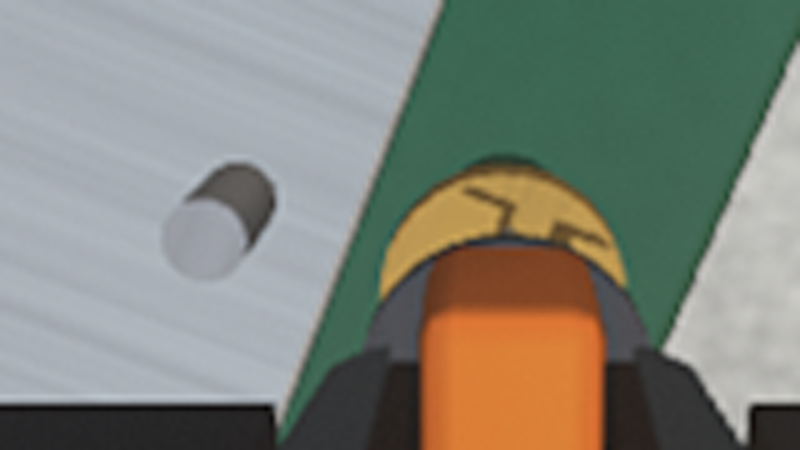

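Request:
{"method": "drive_tool", "body": {"motion": [[[0, 0, 0], [0, 0, -0.06]], [[0, 0, 0], [0, 0, -0.07]], [[0, 0, 0], [0, 0, -0.07]], [[0, 0, 0], [0, 0, 0]], [[0, 0, 0.004], [0, 0, 0]], [[0, 0, 0.008], [0, 0, 0]], [[0, 0, 0.014], [0, 0, 0]], [[0, 0, 0.018], [0, 0, 0]], [[0, 0, 0.01], [0, 0, 0]], [[0, 0, 0.004], [0, 0, 0]]]}}

```text
time_s: 15.12
ee_pos: [593.7, 244.5, 207.7]
ee_rot: [179.7, -0.2, 88.1]
force: [0.6, -0.7, -1.8]
gripper_width: 19.3
```

```bash
python3 st.py; python3 snap.py w13
```

```text
[ 0.64 -0.66 -1.75] [ 0.052  0.001 -0.023] [593.7 244.5 207.7] [179.7  -0.2  88.1] [-1.000e-02 -4.693e+01 -2.409e+01  1.000e-02  1.200e-01 -1.000e-02]
15.1167 [593.7 244.5 207.7] [179.68  -0.23  88.08] [ 0.6 -0.7 -1.8] 5.257629402480652 19.260996839359855
```

View pics/w13.png

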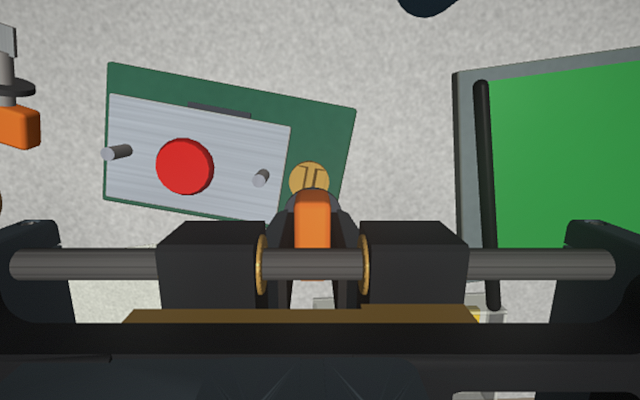

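```bash
python3 - <<'E'
from h import *
im=cv2.imread("pics/w13.png")
cv2.imwrite("pics/w13z.png",cv2.resize(im[100:220,260:370],None,fx=7,fy=5,interpolation=cv2.INTER_CUBIC))
E
```

```text
(no output)
```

View pics/w13z.png

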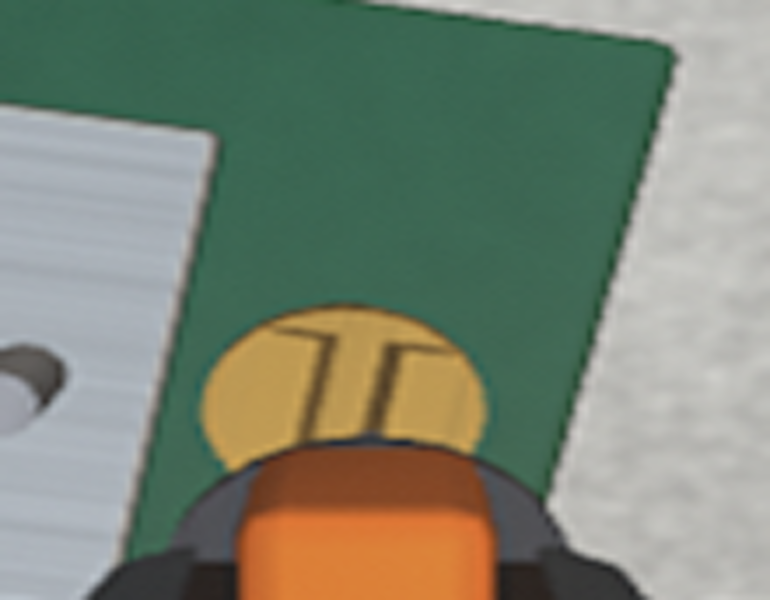

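Request:
{"method": "drive_tool", "body": {"motion": [[[-0.0075, -0.035, 0], [0, 0, -0.02]], [[-0.0075, -0.035, 0], [0, 0, -0.024]], [[-0.0075, -0.035, 0], [0, 0, -0.024]], [[-0.0075, -0.035, 0], [0, 0, -0.024]], [[-0.0075, -0.035, 0], [0, 0, -0.024]], [[-0.0075, -0.035, 0], [0, 0, -0.024]], [[-0.0075, -0.035, 0], [0, 0, -0.024]], [[-0.0075, -0.035, 0], [0, 0, -0.024]], [[-0.0075, -0.035, 0], [0, 0, -0.024]], [[-0.0075, -0.035, 0], [0, 0, -0.024]]]}}

```text
time_s: 16.0
ee_pos: [516.5, -108.1, 204.0]
ee_rot: [-180.0, -0.0, 74.5]
force: [1.0, 0.2, -2.0]
gripper_width: 19.4
```

Request:
{"method": "drive_tool", "body": {"motion": [[[-0.0065, -0.0287, 0], [0, 0, 0]], [[-0.0062, -0.0287, 0], [0, 0, 0]], [[0, 0, -0.01], [0, 0, 0]], [[0, 0, -0.02], [0, 0, 0]], [[0, 0, -0.01], [0, 0, 0]], [[0, 0, 0], [0, 0, 0]], [[0, 0, 0], [0, 0, 0]], [[0, 0, 0], [0, 0, 0]], [[0, 0, 0], [0, 0, 0]], [[0, 0, 0], [0, 0, 0]]]}}

```text
time_s: 16.83
ee_pos: [505.2, -164.2, 165.3]
ee_rot: [179.9, -0.0, 74.5]
force: [0.9, 0.4, -0.9]
gripper_width: 19.4
```

```bash
python3 st.py; python3 snap.py w14
```

```text
[ 0.85  0.43 -0.93] [ 0.     0.032 -0.033] [ 505.2 -164.2  165.3] [179.9  -0.   74.5] [ 2.000e-02 -3.794e+01 -2.296e+01 -4.000e-02  7.000e-02 -0.000e+00]
16.8333 [ 505.2 -164.2  165.3] [179.9   -0.    74.54] [ 0.9  0.4 -0.9] 0.3131686433691026 19.36730777989671
```

View pics/w14.png

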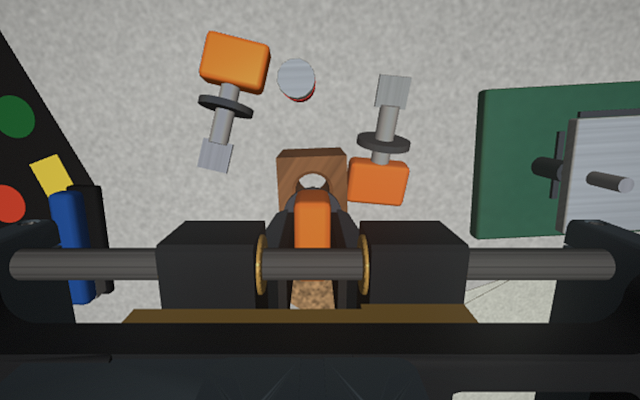

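Request:
{"method": "drive_tool", "body": {"motion": [[[0, 0, -0.006], [0, 0, 0]], [[0, 0, -0.01], [0, 0, 0]], [[0, 0, -0.01], [0, 0, 0]], [[0, 0, -0.01], [0, 0, 0]], [[0, 0, -0.01], [0, 0, 0]], [[0, 0, -0.01], [0, 0, 0]], [[0, 0, -0.01], [0, 0, 0]], [[0, 0, -0.004], [0, 0, 0]], [[0, 0, -0.002], [0, 0, 0]], [[0, 0, 0], [0, 0, 0]]]}}

```text
time_s: 17.72
ee_pos: [504.4, -164.3, 92.5]
ee_rot: [-180.0, -0.0, 74.5]
force: [0.2, 1.0, -2.9]
gripper_width: 19.5
```

```bash
python3 st.py
```

```text
[ 0.2   0.96 -2.87] [-0.016 -0.017 -0.025] [ 504.4 -164.3   92.5] [-180.    -0.    74.5] [ 2.000e-02 -3.930e+01 -2.059e+01 -2.000e-02  2.000e-01  0.000e+00]
```

Seated height, no contact load. Open gently and lift.

Request:
{"method": "drive_tool", "body": {"motion": [[[0, 0, 0], [0, 0, 0]], [[0, 0, 0], [0, 0, 0]], [[0, 0, 0], [0, 0, 0]], [[0, 0, 0], [0, 0, 0]], [[0, 0, 0], [0, 0, 0]], [[0, 0, 0], [0, 0, 0]], [[0, 0, 0], [0, 0, 0]], [[0, 0, 0], [0, 0, 0]], [[0, 0, 0], [0, 0, 0]], [[0, 0, 0], [0, 0, 0]]], "claw": 0.7}}

```text
time_s: 18.55
ee_pos: [504.5, -164.4, 92.5]
ee_rot: [-180.0, -0.0, 74.5]
force: [-0.7, -0.2, 0.1]
gripper_width: 63.8
```

Request:
{"method": "drive_tool", "body": {"motion": [[[0, 0, 0.006], [0, 0, 0]], [[0, 0, 0.01], [0, 0, 0]], [[0, 0, 0.02], [0, 0, 0]], [[0, 0, 0.025], [0, 0, 0]], [[0.0085, 0, 0.025], [0, 0, 0]], [[0.0085, 0, 0.025], [0, 0, 0]], [[0.0085, 0, 0.019], [0, 0, 0]], [[0, 0, 0], [0, 0, 0]], [[0, 0, 0], [0, 0, 0]], [[0, 0, 0], [0, 0, 0]]]}}

```text
time_s: 19.38
ee_pos: [529.0, -164.1, 221.8]
ee_rot: [-179.9, -0.0, 74.5]
force: [-0.5, 0.3, -1.3]
gripper_width: 63.9
```

```bash
python3 st.py; python3 snap.py w15
```

```text
[-0.52  0.34 -1.34] [ 0.004 -0.003  0.   ] [ 529.  -164.1  221.8] [-179.9   -0.    74.5] [ 7.000e-02 -3.975e+01 -2.469e+01 -3.000e-02  4.000e-02 -0.000e+00]
19.3833 [ 529.  -164.1  221.8] [-1.799e+02 -1.000e-02  7.450e+01] [-0.5  0.3 -1.3] 1.2558039033498452 63.934899941901975
```

View pics/w15.png

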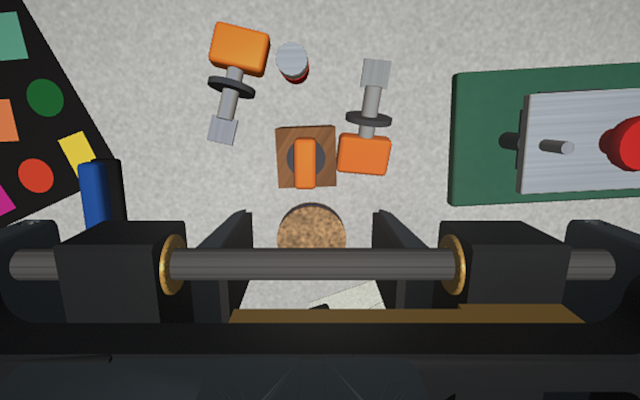

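Request:
{"method": "drive_tool", "body": {"motion": [[[0.008, 0.036, 0], [0, 0, 0]], [[0.008, 0.036, 0], [0, 0, 0]], [[0.008, 0.036, 0], [0, 0, 0]], [[0.008, 0.036, 0], [0, 0, 0]], [[0.008, 0.036, 0], [0, 0, 0]], [[0.008, 0.036, 0], [0, 0, 0]], [[0.008, 0.036, 0], [0, 0, 0]], [[0.008, 0.036, 0], [0, 0, 0]], [[0.008, 0.036, 0], [0, 0, 0]], [[0.008, 0.036, 0], [0, 0, 0]]], "claw": 0, "force": 20}}

```text
time_s: 20.27
ee_pos: [609.0, 197.0, 220.9]
ee_rot: [-179.8, 0.1, 74.5]
force: [2.0, -0.5, 0.3]
gripper_width: 1.2
```

Request:
{"method": "drive_tool", "body": {"motion": [[[0, 0, 0], [0, 0, 0]], [[0, 0, 0], [0, 0, 0]], [[0, 0, 0], [0, 0, 0]], [[0, 0, 0], [0, 0, 0]], [[0, 0, 0], [0, 0, 0]], [[0, 0, 0], [0, 0, 0]], [[0, 0, 0], [0, 0, 0]], [[0, 0, 0], [0, 0, 0]], [[0, 0, 0], [0, 0, 0]], [[0, 0, 0], [0, 0, 0]]]}}

```text
time_s: 21.1
ee_pos: [610.0, 195.4, 222.6]
ee_rot: [180.0, -0.0, 74.5]
force: [-0.5, -0.7, 0.6]
gripper_width: 0.2
```

```bash
python3 st.py; python3 snap.py w16;  python3 - <<'E'
from h import *; import pickle
im=cv2.imread("pics/w16.png")[:,:,::-1].copy()
cv2.imwrite("pics/w16z.png",cv2.resize(im[80:210,170:400,::-1],None,fx=3.4,fy=3.4,interpolation=cv2.INTER_CUBIC))
s,p=pickle.load(open("w16.pkl","rb"))
for nm,lo,hi,z in(("red",(0,180,80),(6,255,255),122),("brass",(15,100,70),(30,255,255),93)):
  for a,r,c in blobs(im,lo,hi,100):
      (cx,cy),rad=cv2.minEnclosingCircle(c); print(nm,a,(cx,cy,rad),ray("w",(cx,cy),z,p)[0].round(1))
E
```

```text
[-0.47 -0.67  0.55] [-0.005  0.03   0.011] [610.  195.4 222.6] [180.   -0.   74.5] [-8.000e-02 -4.692e+01 -2.424e+01  1.000e-02  9.000e-02 -0.000e+00]
21.1 [610.  195.4 222.6] [ 1.800e+02 -1.000e-02  7.448e+01] [-0.5 -0.7  0.6] 0.168868070942027 0.15044777884566976
red 234.0 (427.2368469238281, 293.5526428222656, 13.831555366516113) [744.  276.5 122. ]
red 2121.0 (235.04136657714844, 162.04006958007812, 27.259777069091797) [567.5 133.9 122. ]
brass 4870.5 (254.5, 322.0, 177.50010681152344) [746.   89.8  93. ]
brass 199.0 (325.0, 264.5, 29.517044067382812) [699.8 183.9  93. ]
brass 201.5 (299.0, 264.5, 29.517044067382812) [692.4 157.1  93. ]
brass 1309.5 (350.2933654785156, 158.533203125, 26.670995712280273) [596.8 237.4  93. ]
```

View pics/w16z.png

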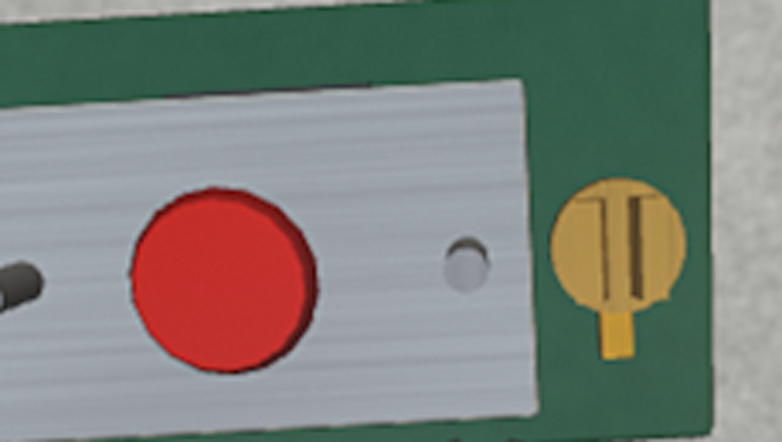

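View pics/w16.png

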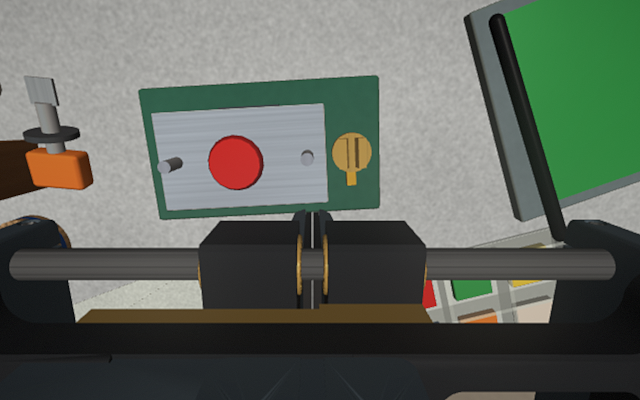

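Request:
{"method": "drive_tool", "body": {"motion": [[[-0.0211, -0.0305, 0], [0, 0, 0]], [[-0.0212, -0.0306, 0], [0, 0, 0]], [[0, 0, -0.01], [0, 0, 0]], [[0, 0, -0.02], [0, 0, 0]], [[0, 0, -0.025], [0, 0, 0]], [[0, 0, -0.02], [0, 0, 0]], [[0, 0, -0.012], [0, 0, 0]], [[0, 0, -0.004], [0, 0, 0]], [[0, 0, 0], [0, 0, 0]], [[0, 0, 0], [0, 0, 0]]]}}

```text
time_s: 21.98
ee_pos: [568.3, 134.8, 132.1]
ee_rot: [179.9, -0.0, 74.5]
force: [0.2, -0.1, 0.2]
gripper_width: 0.6
```

```bash
python3 st.py
```

```text
[ 0.23 -0.07  0.16] [ 0.007 -0.011  0.007] [568.3 134.8 132.1] [179.9  -0.   74.5] [-1.000e-02 -4.182e+01 -2.142e+01  0.000e+00  1.000e-01  0.000e+00]
```

Request:
{"method": "drive_tool", "body": {"motion": [[[0, 0, -0.002], [0, 0, 0]], [[0, 0, -0.002], [0, 0, 0]], [[0, 0, -0.002], [0, 0, 0]], [[0, 0, -0.002], [0, 0, 0]], [[0, 0, -0.002], [0, 0, 0]], [[0, 0, -0.002], [0, 0, 0]], [[0, 0, -0.002], [0, 0, 0]], [[0, 0, 0], [0, 0, 0]], [[0, 0, 0], [0, 0, 0]], [[0, 0, 0], [0, 0, 0]]]}}

```text
time_s: 22.82
ee_pos: [567.8, 134.6, 117.5]
ee_rot: [180.0, -0.0, 74.5]
force: [0.1, 0.3, -0.0]
gripper_width: 0.4
```

```bash
python3 st.py
```

```text
[ 0.13  0.33 -0.04] [ 0.021  0.043 -0.047] [567.8 134.6 117.5] [180.   -0.   74.5] [  0.   -42.84 -21.58   0.     0.09   0.  ]
```

```bash
python3 snap.py w17; python3 - <<'E'
from h import *
im=env.grab_frame("scene")[:,:,::-1]
cv2.imwrite("pics/s17z.png",cv2.resize(im[190:310,290:410],None,fx=5,fy=5,interpolation=cv2.INTER_CUBIC))
E
python3 st.py
```

```text
22.8167 [567.8 134.6 117.5] [ 1.7999e+02 -1.0000e-02  7.4490e+01] [ 0.1  0.3 -0. ] 0.15130976286817205 0.3716876767871231
[-0.73  0.63  0.11] [ 0.051 -0.011 -0.003] [567.8 134.6 117.6] [180.   -0.   74.5] [ -0.   -42.89 -21.63   0.     0.09   0.  ]
```

View pics/s17z.png

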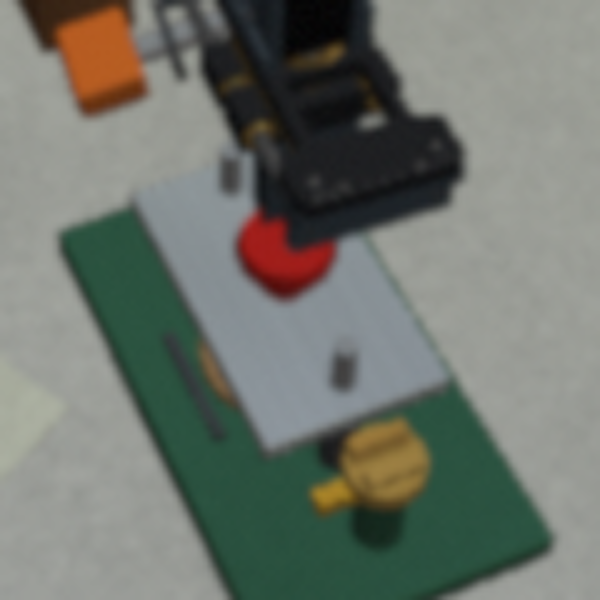

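View pics/w17.png

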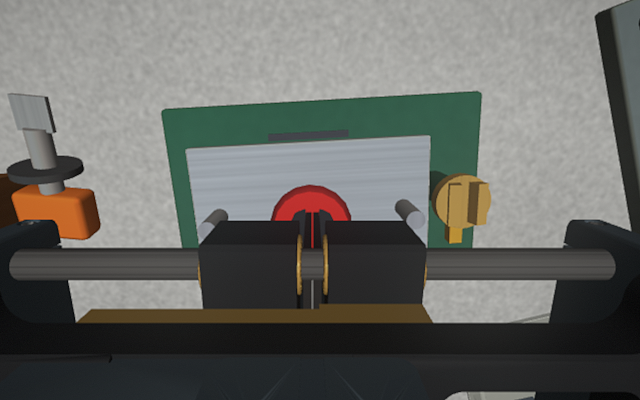

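Request:
{"method": "drive_tool", "body": {"motion": [[[0, 0, -0.001], [0, 0, 0]], [[0, 0, -0.001], [0, 0, 0]], [[0, 0, -0.001], [0, 0, 0]], [[0, 0, -0.001], [0, 0, 0]], [[0, 0, 0], [0, 0, 0]], [[0, 0, 0], [0, 0, 0]], [[0, 0, 0], [0, 0, 0]], [[0, 0, 0], [0, 0, 0]], [[0, 0, 0], [0, 0, 0]], [[0, 0, 0], [0, 0, 0]]]}}

```text
time_s: 23.75
ee_pos: [567.7, 134.5, 113.5]
ee_rot: [180.0, -0.0, 74.5]
force: [0.6, -0.6, 0.0]
gripper_width: 0.4
```

```bash
python3 st.py
```

```text
[ 0.56 -0.56  0.  ] [ 0.014  0.052 -0.047] [567.7 134.5 113.5] [180.   -0.   74.5] [ -0.   -43.01 -21.54   0.     0.09  -0.  ]
```

```bash
python3 snap.py w18; python3 - <<'E'
from h import *
b=env.grab_frame("scene")[:,:,::-1]; cv2.imwrite("pics/s18.png",b)
a=cv2.imread("pics/scene0.png")
z=lambda im:cv2.resize(im[215:305,310:400],None,fx=4.4,fy=4.4,interpolation=cv2.INTER_CUBIC)
cv2.imwrite("pics/s18z.png",np.hstack([z(a),z(b)]))
for im in(a,b):
  for ar,r,c in blobs(im[:,:,::-1].copy(),(0,150,60),(6,255,255),60):
    x,y,w,h=cv2.boundingRect(c)
    if 300<x<400 and 200<y<300: print(ar,x,y,w,h)
E
```

```text
23.75 [567.7 134.5 113.5] [ 1.7999e+02 -1.0000e-02  7.4500e+01] [ 0.6 -0.6  0. ] 0.09290064448073217 0.3843239812264227
216.5 338 231 19 18
129.5 338 233 18 16
```

View pics/s18z.png

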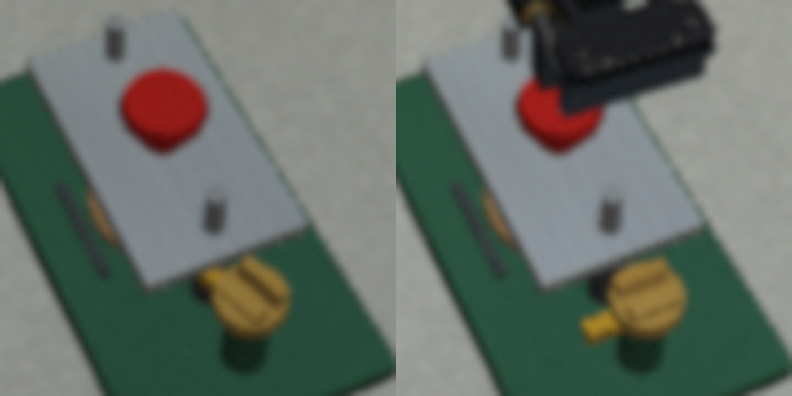

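View pics/w18.png

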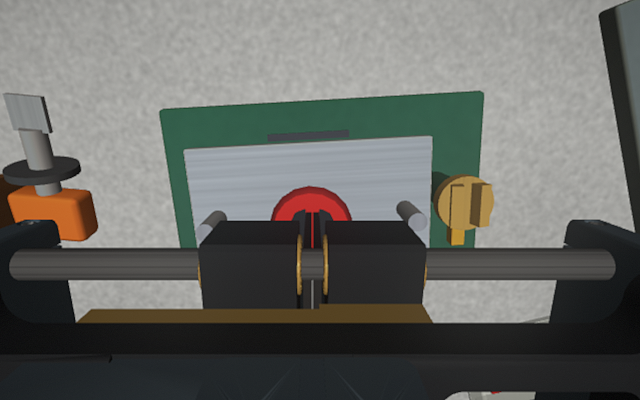

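```bash
python3 - <<'E'
from h import *; import pickle
s,p=pickle.load(open("w18.pkl","rb"))
print(proj("w",[s["ee_pos"],[567.7,134.5,122],[567.7,134.5,132]],p))
t=np.linspace(0,2*np.pi,8,endpoint=False)
for z in(122,112): print(z,proj("w",np.c_[567.7+26*np.cos(t),134.5+26*np.sin(t),0*t+z-6],p).round(0).tolist())
print(proj("scene",[s["ee_pos"],[567.7,134.5,122]]))
im=cv2.imread("pics/w18.png"); cv2.imwrite("pics/w18z.png",cv2.resize(im[165:320,255:370],None,fx=5,fy=5,interpolation=cv2.INTER_CUBIC)[:600])
im=cv2.imread("pics/s18.png"); cv2.imwrite("pics/s18y.png",cv2.resize(im[200:270,310:400],None,fx=8,fy=8,interpolation=cv2.INTER_CUBIC))
E
```

```text
[[313.84304399 222.76877585]
 [313.85476691 227.12769263]
 [313.96524277 232.793058  ]]
122 [[325.0, 261.0], [350.0, 243.0], [354.0, 213.0], [335.0, 189.0], [302.0, 185.0], [277.0, 204.0], [274.0, 235.0], [294.0, 258.0]]
112 [[324.0, 255.0], [348.0, 238.0], [352.0, 209.0], [334.0, 185.0], [303.0, 181.0], [279.0, 200.0], [276.0, 229.0], [295.0, 251.0]]
[[347.71527753 239.49276647]
 [347.8311628  237.40072682]]
```

View pics/w18z.png

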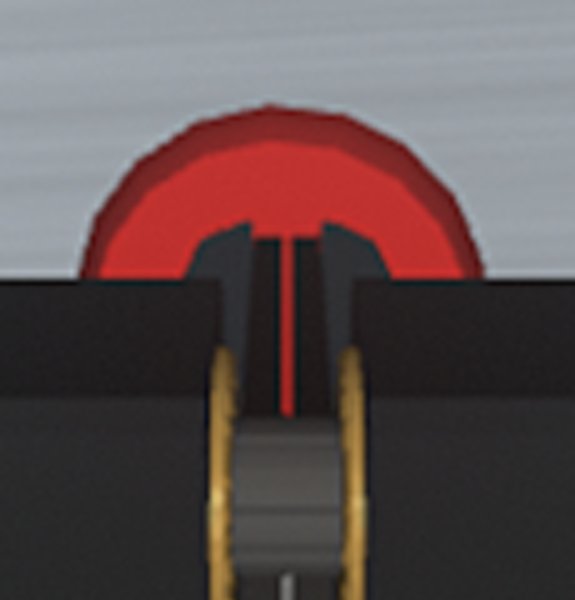

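View pics/s18y.png

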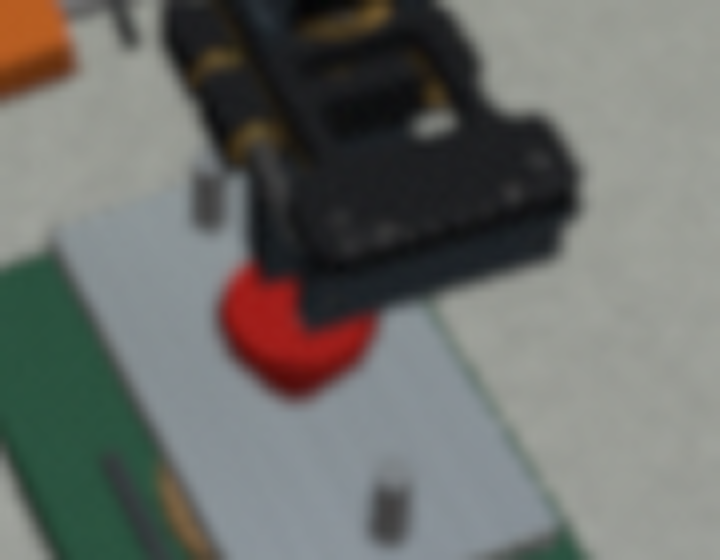

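```bash
python3 - <<'E'
from h import *; import pickle
s,p=pickle.load(open("w18.pkl","rb"))
a=np.radians(74.5); x=np.array([np.cos(a),np.sin(a),0]); y=np.array([np.sin(a),-np.cos(a),0])
for dz in(0,5,10,19):
  for hw in(16,11): print(dz,hw,proj("w",[s["ee_pos"]-hw*y+[0,0,dz], s["ee_pos"]-hw*y+[0,0,dz]+8*x],p).round(1).tolist())
for dz in(0,5,10): print(dz,[proj("scene",s["ee_pos"]+i*16*y+j*10*x+[0,0,dz])[0].round(1).tolist() for i in(-1,1) for j in(-1,1)])
E
```

```text
0 16 [[313.9, 198.2], [326.8, 198.2]]
0 11 [[313.9, 205.9], [326.7, 205.9]]
5 16 [[313.9, 200.2], [327.1, 200.2]]
5 11 [[313.9, 208.1], [327.1, 208.1]]
10 16 [[314.0, 202.3], [327.5, 202.3]]
10 11 [[314.0, 210.4], [327.4, 210.4]]
19 16 [[314.1, 206.3], [328.3, 206.3]]
19 11 [[314.1, 214.8], [328.2, 214.8]]
0 [[352.1, 234.7], [355.2, 240.7], [340.2, 238.3], [343.2, 244.4]]
5 [[352.2, 233.5], [355.3, 239.5], [340.3, 237.1], [343.3, 243.2]]
10 [[352.3, 232.2], [355.4, 238.3], [340.3, 235.8], [343.4, 241.9]]
```

Request:
{"method": "drive_tool", "body": {"motion": [[[0, 0, -0.001], [0, 0, 0]], [[0, 0, -0.001], [0, 0, 0]], [[0, 0, -0.001], [0, 0, 0]], [[0, 0, 0], [0, 0, 0]], [[0, 0, 0], [0, 0, 0]], [[0, 0, 0], [0, 0, 0]], [[0, 0, 0], [0, 0, 0]], [[0, 0, 0], [0, 0, 0]], [[0, 0, 0], [0, 0, 0]], [[0, 0, 0], [0, 0, 0]]]}}

```text
time_s: 24.68
ee_pos: [567.7, 134.5, 110.5]
ee_rot: [180.0, -0.0, 74.5]
force: [-0.0, -0.1, -0.4]
gripper_width: 0.4
```

```bash
python3 st.py
```

```text
[-0.01 -0.1  -0.37] [-0.006  0.017  0.008] [567.7 134.5 110.5] [180.   -0.   74.5] [ -0.   -43.06 -21.46   0.     0.09   0.  ]
```

Request:
{"method": "drive_tool", "body": {"motion": [[[0, 0, -0.001], [0, 0, 0]], [[0, 0, -0.001], [0, 0, 0]], [[0, 0, -0.001], [0, 0, 0]], [[0, 0, 0], [0, 0, 0]], [[0, 0, 0], [0, 0, 0]], [[0, 0, 0], [0, 0, 0]], [[0, 0, 0], [0, 0, 0]], [[0, 0, 0], [0, 0, 0]], [[0, 0, 0], [0, 0, 0]], [[0, 0, 0], [0, 0, 0]]]}}

```text
time_s: 25.52
ee_pos: [567.7, 134.6, 107.5]
ee_rot: [180.0, -0.0, 74.5]
force: [-0.3, 0.2, 0.8]
gripper_width: 0.6
```

```bash
python3 st.py; python3 snap.py w20;  python3 - <<'E'
from h import *
im=cv2.imread("pics/w20.png"); cv2.imwrite("pics/w20z.png",cv2.resize(im[165:320,255:370],None,fx=5,fy=5,interpolation=cv2.INTER_CUBIC)[:600])
b=env.grab_frame("top")[:,:,::-1]; cv2.imwrite("pics/top20.png",b); cv2.imwrite("pics/t20z.png",cv2.resize(b[125:245,170:320],None,fx=5,fy=5,interpolation=cv2.INTER_CUBIC))
E
```

```text
[-0.28  0.18  0.8 ] [ 0.017 -0.009 -0.024] [567.7 134.6 107.5] [180.   -0.   74.5] [ -0.   -43.12 -21.37   0.     0.09   0.  ]
25.5167 [567.7 134.6 107.5] [ 1.80e+02 -1.00e-02  7.45e+01] [-0.3  0.2  0.8] 0.1349380901925686 0.6143230073526731
```

View pics/w20z.png

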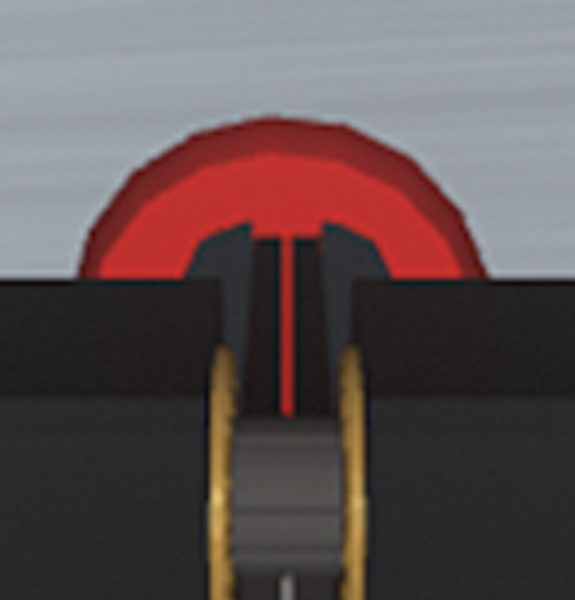

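View pics/t20z.png

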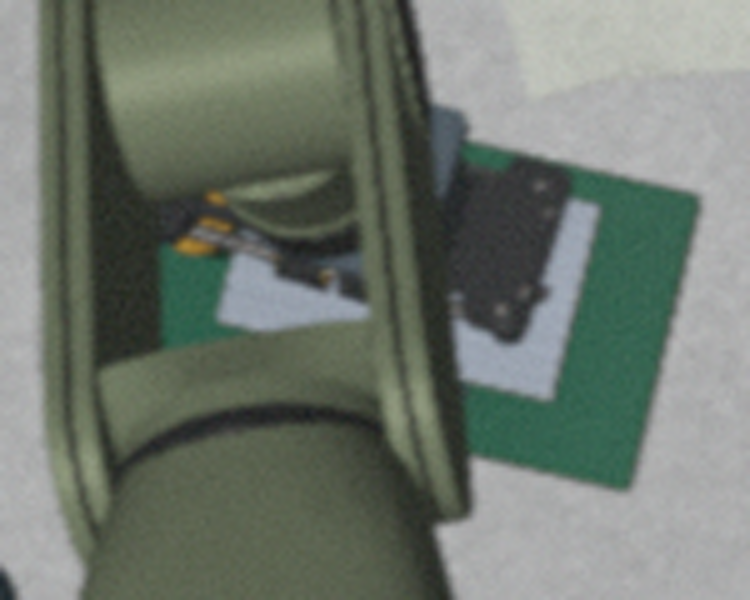

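```bash
python3 - <<'E'
from h import *; import pickle
t=np.linspace(0,2*np.pi,720)
for n in("w16","w17","w18","w20"):
  s,p=pickle.load(open(n+".pkl","rb"))
  im=cv2.imread(f"pics/{n}.png")[:,:,::-1].copy()
  h=cv2.cvtColor(im,cv2.COLOR_RGB2HSV); m=cv2.inRange(h,(0,150,60),(6,255,255)); m[:, :180]=0; m[:,380:]=0; m[221:]=0
  ys,xs=np.nonzero(m); print(n,"obs top",ys.min(),"x range",xs.min(),xs.max())
  # flat top boundary brightness
  for dz in (0,5,10,15):
    r=[]
    for R,z in((26,116),(23,122)):
      q=proj("w",np.c_[567.9+R*np.cos(t),134.5+R*np.sin(t),0*t+z-dz],p); v=q[q[:,1]<221] if n!="w16" else q
      r+=[q[:,1].min().round(1),v[:,0].min().round(1),v[:,0].max().round(1)]
    print("  ",dz,r)
E
```

```text
w16 obs top 136 x range 209 262
   0 [np.float64(132.8), np.float64(209.0), np.float64(265.5), np.float64(136.6), np.float64(210.3), np.float64(261.3)]
   5 [np.float64(132.5), np.float64(210.6), np.float64(266.2), np.float64(136.2), np.float64(211.9), np.float64(262.1)]
   10 [np.float64(132.2), np.float64(212.1), np.float64(266.9), np.float64(135.8), np.float64(213.5), np.float64(262.8)]
   15 [np.float64(131.9), np.float64(213.6), np.float64(267.5), np.float64(135.5), np.float64(215.0), np.float64(263.6)]
w17 obs top 185 x range 271 350
   0 [np.float64(182.1), np.float64(272.9), np.float64(354.8), np.float64(188.9), np.float64(276.8), np.float64(350.9)]
   5 [np.float64(180.5), np.float64(273.7), np.float64(353.8), np.float64(187.2), np.float64(277.5), np.float64(350.2)]
   10 [np.float64(179.0), np.float64(274.6), np.float64(352.9), np.float64(185.5), np.float64(278.2), np.float64(349.3)]
   15 [np.float64(177.6), np.float64(275.4), np.float64(352.0), np.float64(183.9), np.float64(278.9), np.float64(348.5)]
w18 obs top 187 x range 271 350
   0 [np.float64(183.4), np.float64(272.
[... 255 characters left out ...]
(353.6), np.float64(186.9), np.float64(277.6), np.float64(350.0)]
   15 [np.float64(178.8), np.float64(274.8), np.float64(352.7), np.float64(185.2), np.float64(278.4), np.float64(349.2)]
w20 obs top 189 x range 271 351
   0 [np.float64(185.5), np.float64(271.4), np.float64(356.5), np.float64(192.8), np.float64(276.1), np.float64(351.9)]
   5 [np.float64(183.8), np.float64(272.1), np.float64(355.7), np.float64(190.8), np.float64(276.4), np.float64(351.6)]
   10 [np.float64(182.1), np.float64(272.9), np.float64(354.8), np.float64(189.0), np.float64(276.9), np.float64(351.0)]
   15 [np.float64(180.6), np.float64(273.8), np.float64(353.8), np.float64(187.2), np.float64(277.5), np.float64(350.2)]
```

```bash
python3 - <<'E'
from h import *
a=[cv2.resize(cv2.imread(f"pics/{n}.png")[85:260,140:500],None,fx=1.6,fy=1.6,interpolation=cv2.INTER_CUBIC) for n in("w17","w20")]
cv2.imwrite("pics/cmp.png",np.vstack(a))
E
```

```text
(no output)
```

View pics/cmp.png

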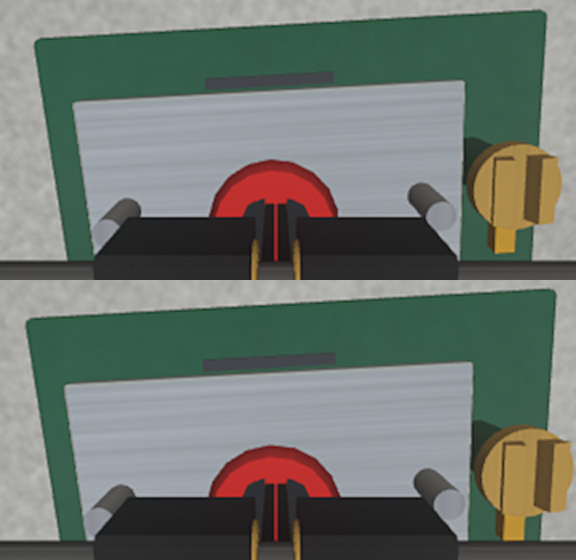

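Request:
{"method": "drive_tool", "body": {"motion": [[[0, 0, -0.001], [0, 0, 0]], [[0, 0, -0.001], [0, 0, 0]], [[0, 0, -0.001], [0, 0, 0]], [[0, 0, -0.001], [0, 0, 0]], [[0, 0, 0], [0, 0, 0]], [[0, 0, 0], [0, 0, 0]], [[0, 0, 0], [0, 0, 0]], [[0, 0, 0], [0, 0, 0]], [[0, 0, 0], [0, 0, 0]], [[0, 0, 0], [0, 0, 0]]]}}

```text
time_s: 26.45
ee_pos: [567.7, 134.6, 103.5]
ee_rot: [180.0, -0.0, 74.5]
force: [0.2, 0.0, -0.1]
gripper_width: 0.4
```

```bash
python3 st.py
```

```text
[ 0.18  0.02 -0.13] [-0.021 -0.024  0.052] [567.7 134.6 103.5] [180.   -0.   74.5] [ -0.   -43.18 -21.26   0.     0.08  -0.  ]
```

```bash
python3 snap.py w21;  python3 - <<'E'
from h import *
a=[cv2.resize(cv2.imread(f"pics/{n}.png")[165:265,255:370],None,fx=3.4,fy=5.5,interpolation=cv2.INTER_CUBIC) for n in("w16","w21")]
cv2.imwrite("pics/cmp2.png",np.hstack(a))
E
```

```text
26.45 [567.7 134.6 103.5] [ 1.7999e+02 -1.0000e-02  7.4500e+01] [ 0.2  0.  -0.1] 0.07664657298969574 0.3792733405178242
```

View pics/cmp2.png

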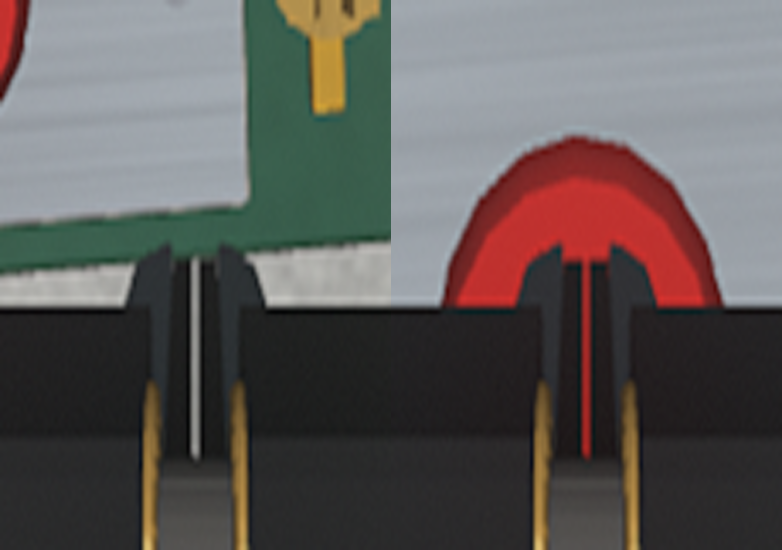

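```bash
python3 - <<'E'
from h import *; import pickle
def rays(p,uv):
    T=np.array(p["pose"]); f=200/np.tan(np.radians(p["fov_y"]/2)); d=T[:3,:3]@np.array([(uv[0]-p["cx"])/f,(uv[1]-p["cy"])/f,1]); return T[:3,3],d/np.linalg.norm(d)
def tri(L):
    A=np.zeros((3,3));b=np.zeros(3)
    for c,d in L: P=np.eye(3)-np.outer(d,d);A+=P;b+=P@c
    x=np.linalg.solve(A,b); return x.round(1),[round(float(np.linalg.norm((np.eye(3)-np.outer(d,d))@(x-c))),1) for c,d in L]
t=cv2.imread("pics/top0.png");s=cv2.imread("pics/scene0.png")
cv2.imwrite("pics/k1.png",np.hstack([cv2.resize(t[150:200,190:290],(500,250),interpolation=cv2.INTER_CUBIC)]))
cv2.imwrite("pics/k2.png",cv2.resize(s[215:275,310:390],None,fx=9,fy=9,interpolation=cv2.INTER_CUBIC))
pt,ps=env.camera_params("top"),env.camera_params("scene")
# knob flat top: top img (249.5,175); scene (347.3,238.8)
_,p1=pickle.load(open("w1.pkl","rb"));_,p16=pickle.load(open("w16.pkl","rb"))
print(tri([rays(pt,(249.5,175)),rays(ps,(347.3,238.8))]))
print(tri([rays(pt,(249.5,175)),rays(ps,(347.3,238.8)),rays(p1,(184.5,177)),rays(p16,(234.7,162.4))]))
print(tri([rays(p1,(184.5,177)),rays(p16,(234.7,162.4))]))
E
```

```text
(array([568.7, 132.6, 115.2]), [0.9, 0.9])
(array([568.2, 132.2, 115.2]), [1.2, 0.9, 0.9, 0.5])
(array([567.8, 131.8, 115. ]), [0.5, 0.5])
```

View pics/k2.png

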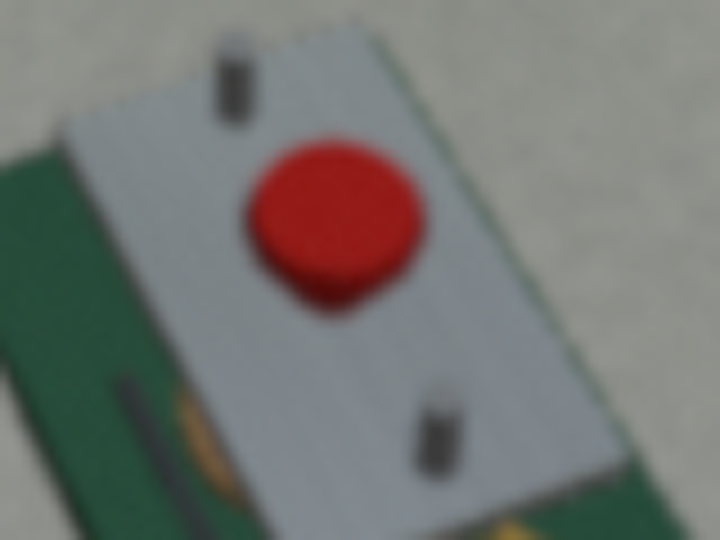

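Request:
{"method": "drive_tool", "body": {"motion": [[[0, 0, -0.001], [0, 0, 0]], [[0, 0, -0.001], [0, 0, 0]], [[0, 0, -0.001], [0, 0, 0]], [[0, 0, 0], [0, 0, 0]], [[0, 0, 0], [0, 0, 0]], [[0, 0, 0], [0, 0, 0]], [[0, 0, 0], [0, 0, 0]], [[0, 0, 0], [0, 0, 0]], [[0, 0, 0], [0, 0, 0]], [[0, 0, 0], [0, 0, 0]]]}}

```text
time_s: 27.33
ee_pos: [567.7, 134.6, 100.5]
ee_rot: [180.0, -0.0, 74.5]
force: [0.3, -0.0, -0.4]
gripper_width: 0.5
```

```bash
python3 st.py
```

```text
[ 0.34 -0.   -0.41] [ 0.021  0.006 -0.034] [567.7 134.6 100.5] [180.   -0.   74.5] [ -0.   -43.24 -21.17   0.     0.08  -0.  ]
```

```bash
python3 snap.py w22;  python3 - <<'E'
from h import *
a=[cv2.resize(cv2.imread(f"pics/{n}.png")[85:260,140:500],None,fx=1.6,fy=1.6,interpolation=cv2.INTER_CUBIC) for n in("w20","w22")]
cv2.imwrite("pics/cmp3.png",np.vstack(a))
b=env.grab_frame("scene")[:,:,::-1]; cv2.imwrite("pics/s22.png",b)
z=lambda im:cv2.resize(im[170:280,300:410],None,fx=3.6,fy=4.4,interpolation=cv2.INTER_CUBIC)
cv2.imwrite("pics/s22z.png",np.hstack([z(cv2.imread("pics/s18.png")),z(b)]))
E
```

```text
27.3333 [567.7 134.6 100.5] [ 1.80e+02 -1.00e-02  7.45e+01] [ 0.3 -0.  -0.4] 0.1025801701864906 0.4574248861523994
```

View pics/cmp3.png

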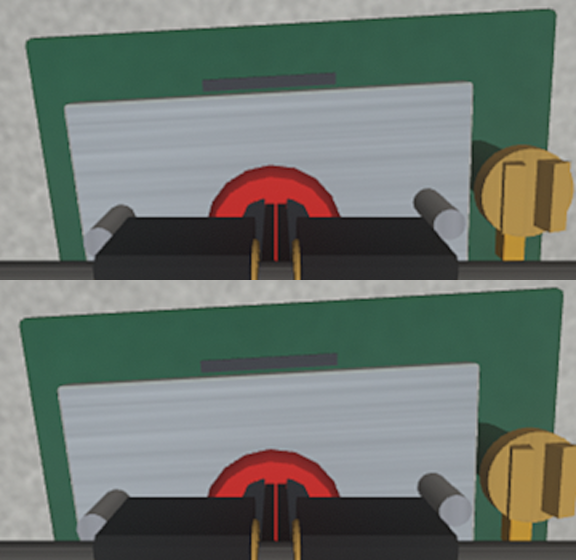

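View pics/s22z.png

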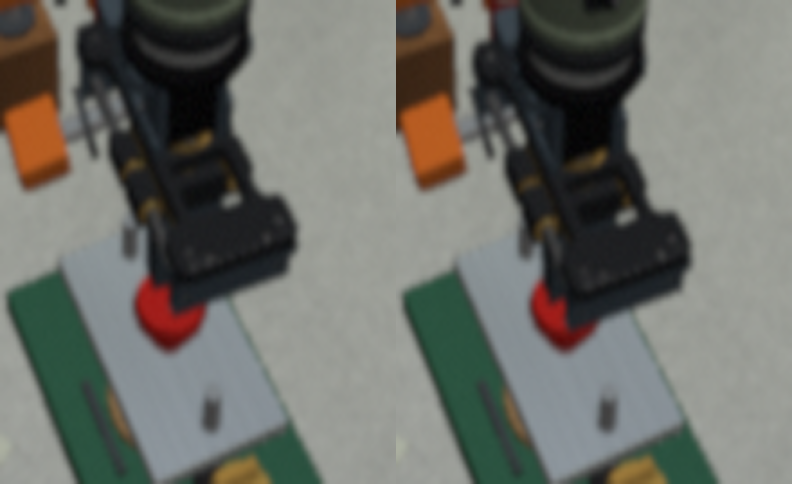

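Request:
{"method": "drive_tool", "body": {"motion": [[[0, 0, -0.001], [0, 0, 0]], [[0, 0, -0.001], [0, 0, 0]], [[0, 0, -0.001], [0, 0, 0]], [[0, 0, -0.001], [0, 0, 0]], [[0, 0, 0], [0, 0, 0]], [[0, 0, 0], [0, 0, 0]], [[0, 0, 0], [0, 0, 0]], [[0, 0, 0], [0, 0, 0]], [[0, 0, 0], [0, 0, 0]], [[0, 0, 0], [0, 0, 0]]]}}

```text
time_s: 28.27
ee_pos: [567.7, 134.5, 96.5]
ee_rot: [180.0, -0.0, 74.5]
force: [0.6, -0.6, -0.4]
gripper_width: 0.6
```

```bash
python3 st.py
```

```text
[ 0.6  -0.63 -0.39] [ 0.037 -0.02  -0.008] [567.7 134.5  96.5] [180.   -0.   74.5] [ -0.   -43.31 -21.05   0.     0.08   0.  ]
```

Request:
{"method": "drive_tool", "body": {"motion": [[[0, 0, 0.01], [0, 0, 0]], [[0, 0, 0.02], [0, 0, 0]], [[0, 0, 0.005], [0, 0, -0.1]], [[0, 0, 0], [0, 0, -0.12]], [[0, 0, 0], [0, 0, -0.12]], [[0, 0, 0], [0, 0, -0.12]], [[0, 0, 0], [0, 0, -0.12]], [[0, 0, 0], [0, 0, -0.12]], [[0, 0, 0], [0, 0, -0.12]], [[0, 0, 0], [0, 0, -0.12]]]}}

```text
time_s: 29.1
ee_pos: [568.0, 134.6, 132.4]
ee_rot: [180.0, -0.1, 20.3]
force: [0.6, 1.2, -1.1]
gripper_width: 0.6
```

Request:
{"method": "drive_tool", "body": {"motion": [[[0, 0, 0], [0, 0, -0.12]], [[0, 0, 0], [0, 0, -0.12]], [[0, 0, 0], [0, 0, -0.12]], [[0, 0, 0], [0, 0, -0.12]], [[0, 0, 0], [0, 0, -0.12]], [[0, 0, 0], [0, 0, -0.12]], [[0, 0, 0], [0, 0, -0.12]], [[0, 0, 0], [0, 0, -0.1]], [[0, 0, 0], [0, 0, 0]], [[0, 0, 0], [0, 0, 0]]]}}

```text
time_s: 29.93
ee_pos: [567.9, 134.6, 132.1]
ee_rot: [-180.0, -0.0, -33.1]
force: [0.1, 0.0, -0.3]
gripper_width: 0.6
```

```bash
python3 st.py; python3 - <<'E'
from h import *
b=env.grab_frame("scene")[:,:,::-1]; cv2.imwrite("pics/s23.png",b)
cv2.imwrite("pics/s23z.png",cv2.resize(b[170:280,290:410],None,fx=5.4,fy=5.4,interpolation=cv2.INTER_CUBIC))
s=env.state(); print(proj("scene",[s["ee_pos"],s["ee_pos"]+[0,0,20],s["ee_pos"]+[0,0,79]]))
E
```

```text
[ 0.06  0.03 -0.34] [-0.114  0.1    0.033] [567.9 134.6 132.1] [-180.    -0.   -33.1] [-1.000e-02 -4.280e+01 -2.217e+01  7.000e-02 -3.000e-02  1.000e-01]
[[347.9315521  234.95524779]
 [348.21635544 229.85799715]
 [349.11203044 213.82770771]]
```

View pics/s23z.png

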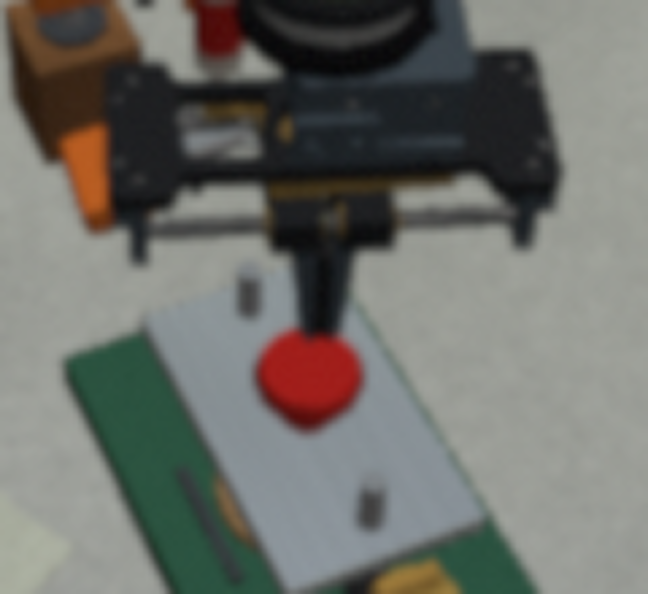

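Request:
{"method": "drive_tool", "body": {"motion": [[[0, 0, -0.008], [0, 0, 0]], [[0, 0, -0.01], [0, 0, 0]], [[0, 0, -0.01], [0, 0, 0]], [[0, 0, -0.006], [0, 0, 0]], [[0, 0, -0.002], [0, 0, 0]], [[0, 0, -0.001], [0, 0, 0]], [[0, 0, 0], [0, 0, 0]], [[0, 0, 0], [0, 0, 0]], [[0, 0, 0], [0, 0, 0]], [[0, 0, 0], [0, 0, 0]]]}}

```text
time_s: 30.82
ee_pos: [568.0, 134.6, 94.9]
ee_rot: [-180.0, -0.0, -33.2]
force: [-0.7, 0.2, 0.6]
gripper_width: 0.1
```

Request:
{"method": "drive_tool", "body": {"motion": [[[0, 0, -0.001], [0, 0, 0]], [[0, 0, -0.001], [0, 0, 0]], [[0, 0, -0.001], [0, 0, 0]], [[0, 0, 0], [0, 0, 0]], [[0, 0, 0], [0, 0, 0]], [[0, 0, 0], [0, 0, 0]], [[0, 0, 0], [0, 0, 0]], [[0, 0, 0], [0, 0, 0]], [[0, 0, 0], [0, 0, 0]], [[0, 0, 0], [0, 0, 0]]]}}

```text
time_s: 31.65
ee_pos: [567.8, 134.6, 91.6]
ee_rot: [-180.0, -0.0, -33.2]
force: [-0.1, 0.2, 2.3]
gripper_width: 0.4
```

```bash
python3 st.py; python3 - <<'E'
from h import *
b=env.grab_frame("scene")[:,:,::-1]; cv2.imwrite("pics/s24.png",b)
cv2.imwrite("pics/s24z.png",cv2.resize(b[170:280,290:410],None,fx=5.4,fy=5.4,interpolation=cv2.INTER_CUBIC))
E
```

```text
[-0.08  0.2   2.3 ] [-0.124  0.192 -0.005] [567.8 134.6  91.6] [-180.    -0.   -33.2] [-1.000e-02 -4.229e+01 -2.042e+01  7.000e-02 -1.200e-01  0.000e+00]
```

View pics/s24z.png

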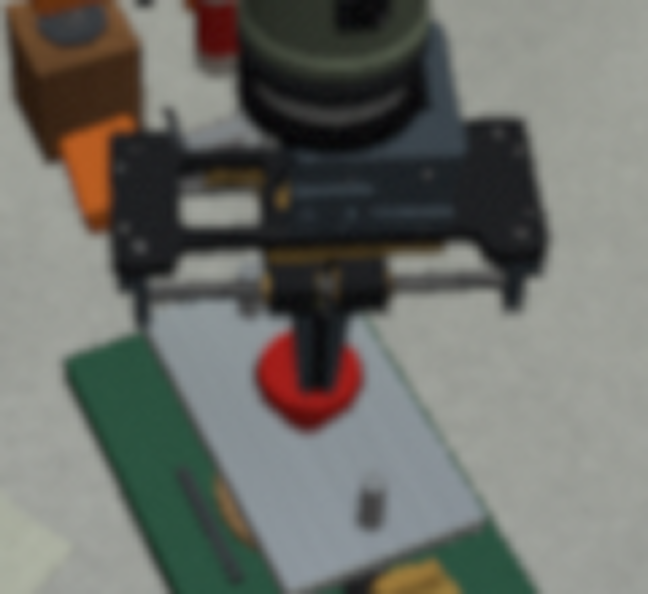

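Request:
{"method": "drive_tool", "body": {"motion": [[[0, 0, -0.001], [0, 0, 0]], [[0, 0, -0.001], [0, 0, 0]], [[0, 0, -0.001], [0, 0, 0]], [[0, 0, -0.001], [0, 0, 0]], [[0, 0, -0.001], [0, 0, 0]], [[0, 0, -0.001], [0, 0, 0]], [[0, 0, 0], [0, 0, 0]], [[0, 0, 0], [0, 0, 0]], [[0, 0, 0], [0, 0, 0]], [[0, 0, 0], [0, 0, 0]]]}}

```text
time_s: 32.53
ee_pos: [567.8, 134.6, 86.0]
ee_rot: [-180.0, -0.0, -33.2]
force: [-0.9, 0.3, 6.0]
gripper_width: 0.7
```

```bash
python3 st.py
```

```text
[-0.93  0.32  5.96] [-0.167  0.399  0.04 ] [567.8 134.6  86. ] [-180.    -0.   -33.2] [-3.000e-02 -4.001e+01 -1.948e+01  7.000e-02 -5.200e-01 -0.000e+00]
```

Request:
{"method": "drive_tool", "body": {"motion": [[[0, 0, -0.0015], [0, 0, 0]], [[0, 0, -0.0015], [0, 0, 0]], [[0, 0, -0.0015], [0, 0, 0]], [[0, 0, -0.0015], [0, 0, 0]], [[0, 0, -0.0015], [0, 0, 0]], [[0, 0, -0.001], [0, 0, 0]], [[0, 0, -0.001], [0, 0, 0]], [[0, 0, 0], [0, 0, 0]], [[0, 0, 0], [0, 0, 0]], [[0, 0, 0], [0, 0, 0]]]}}

```text
time_s: 33.37
ee_pos: [567.8, 134.6, 77.1]
ee_rot: [-180.0, -0.0, -33.2]
force: [-2.4, 0.1, 9.4]
gripper_width: 0.7
```

```bash
for i in 1; do python3 st.py; done; python3 snap.py w25; python3 - <<'E'
from h import *
f=[]
b=env.grab_frame("scene")[:,:,::-1]; cv2.imwrite("pics/s25.png",b); s=env.state(); print(s["force"],s["ee_pos"])
cv2.imwrite("pics/s25z.png",cv2.resize(b[120:300,280:420],None,fx=3.3,fy=3.3,interpolation=cv2.INTER_CUBIC))
E
```

```text
[-2.37  0.09  9.39] [-0.129  0.547 -0.02 ] [567.8 134.6  77.1] [-180.    -0.   -33.2] [ -0.05 -38.15 -18.68   0.07  -0.9   -0.  ]
33.3667 [567.8 134.6  77.1] [-1.7997e+02 -3.0000e-02 -3.3220e+01] [-2.4  0.1  9.4] 0.13974748601391185 0.7379908078309889
[-3.13813561 -0.32791786  9.83431466] [567.82234742 134.57452071  77.12932739]
```

View pics/s25z.png

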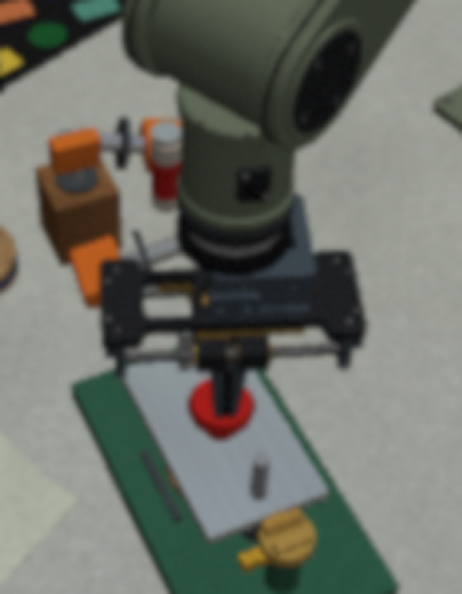

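View pics/w25.png

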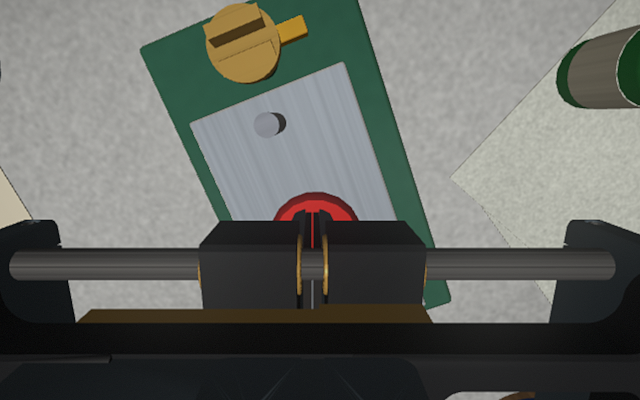

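Request:
{"method": "drive_tool", "body": {"motion": [[[0, 0, -0.0005], [0, 0, 0]], [[0, 0, -0.0005], [0, 0, 0]], [[0, 0, 0], [0, 0, 0]], [[0, 0, 0], [0, 0, 0]], [[0, 0, 0], [0, 0, 0]], [[0, 0, 0], [0, 0, 0]], [[0, 0, 0], [0, 0, 0]], [[0, 0, 0], [0, 0, 0]], [[0, 0, 0], [0, 0, 0]], [[0, 0, 0], [0, 0, 0]]]}}

```text
time_s: 34.3
ee_pos: [567.8, 134.6, 76.2]
ee_rot: [-180.0, -0.0, -33.2]
force: [-2.1, -0.6, 9.9]
gripper_width: 0.3
```

```bash
python3 - <<'E'
from h import *; import pickle
F=[]
for i in range(8):
    im=env.grab_frame("wrist"); s=env.state(); F.append(s["force"])
print(np.mean(F,0).round(2),np.std(F,0).round(2),s["ee_pos"].round(2),s["time_s"])
cv2.imwrite("pics/w26.png",im[:,:,::-1]); pickle.dump((s,env.camera_params("wrist")),open("w26.pkl","wb"))
E
```

```text
[-2.67 -0.66 10.27] [0.25 0.32 0.46] [567.81 134.58  76.2 ] 34.7
```

View pics/w26.png

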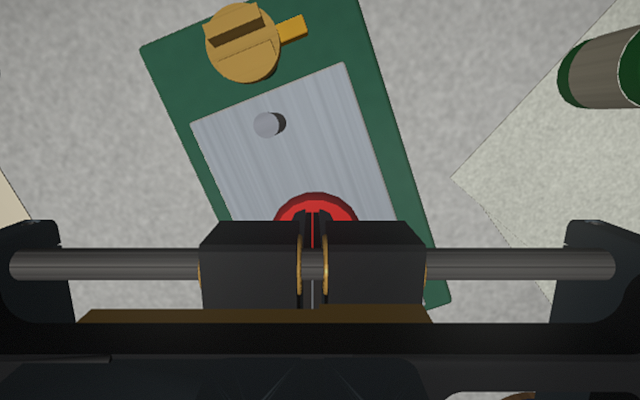

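```bash
python3 - <<'E'
from workcell import env
print(env.job_done())
s=env.state(); print(s["time_s"],s["ee_pos"],s["force"])
E
```

```text
the job is handed in; nothing more can be done
None
the job is handed in; nothing more can be done
```

I turned the lock screw with the orange-handled key and put the key back upright in its stand. I then pushed the red knob down about 15 mm and handed the job in at about 34.7 s, still holding it.

**Screw:** I turned it anticlockwise until the torque rose to about 0.31 N m, which I took as the stop. Later wrist images show the yellow tongue clear of the plate and lying along its edge.

**Key:** it was back upright in the stand after release, and the last scene picture still showed it there.

**Knob:** the last reading averaged 10.3 N upward (standard deviation 0.46 N), with the tool steady at z = 76.2 mm. First contact was at about z = 91 mm, so travel is about 15 mm; the spring figures give about 15.4 mm. There was a steady sideways force of about 2.7 N.

Checks that disagreed or surprised me:
- **Fingertip height:** the shut fingertips touched the knob about 30 mm higher than the reported tool point implies. The first descent stopped at z = 96.5 mm without contact. After turning the gripper and looking from the scene camera, I found contact by force.
- **Scale:** known sizes measured about 2% small in the wrist camera.
- **Knob height:** triangulating the knob gave a top height of 115 mm instead of 122 mm.
- **Spare keys:** the two larger keys were standing in the first pictures and lying flat on the table by 3.5 s. The gripper had not been near them, and I left them where they fell.

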